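# Discard spent reagent pots in the extracted safety canister

## Robot

A 6-joint arm with a two-finger parallel gripper is mounted at the origin on the work surface. World frame = base frame: x ahead of the robot, y to its left, z up, the work surface at z = 0. Lengths are in m, angles in rad, forces in N, time in s.
With the tool pointing down it reaches from about 0.3 to 0.875 m from the base axis. Payload 6.4 kg.
Tool frame: the origin (TCP) lies at the very end of the fingers, on their centre line; the grasp point (between the pads) lies grip_point_offset behind it (grip_point_offset is the distance from the TCP to the grasp point, in m); y points along the fingers, x is the direction in which the jaws open and shut, and the axes are right-handed (so a half turn about y gives the same grasp; the last joint's range is limited). The gripper opens to 85 mm and grips with 20 to 120 N. Pads are 22 mm wide; open, the fingers measure 114 mm over their backs; the gripper's body (76 mm by 85 mm) begins 54 mm behind the grasp point. The pads swing forward as they close: fully open they stand 13 mm farther back than shut.
Start: joints at [0.901, 0.181, 1.607, -0, 1.354, -0.206], TCP at [0.257, 0.514, 0.195] pointing down, gripper open.
Joint ranges: [-2.99, 2.99], [-0.89, 2.07], [0.3, 2.58], [-1.14, 4.28], [0, 2.63], [-3.12, 3.12]. Speed limits (rad/s): [2.57, 2.57, 3.01, 3.14, 3.14, 3.14].

## Interface

Orientations are given as a unit quaternion [w, x, y, z].
In Python, from bench import get_obs, camera, camera_model, hand_in, grip_point_offset gives the robot as it stands.
- The arm moves only by the shell command python3 -m jog 'ROWS'. ROWS is JSON, a list of rows, each a list of 7 numbers: the shift along the tool's x, y, z in mm, then the turn, a rotation vector about the tool's x, y, z in degrees, then the gripper's target within -1 to 1 (shut at 1, half-way at 0, fully open at -1). In form: [[x, y, z, ax, ay, az, grip], ...]. A call has 1 to 8 rows; each row shifts and turns the commanded pose from where the row before left it, along the tool's axes as they then stand; what a row does not reach is not made up. A row lasts 1/12 s, in which the tool goes at most 41.7 mm and 7.16 degrees, less where a joint would pass 70% of its speed; a pose out of reach is approached as far as the arm can. A call is refused whole if a number of a shift passes 41.7 or a number of a turn 7.16, either way. A call with a gripper value outside its range is refused whole. The fingers move at their own pace and stop on an object; the grip force is fixed at half the most. Time passes only in rows, so rows that do not move let the fingers close. It gives the time, the measured TCP pose, the force and the opening at its end, in the units of the state.
- get_obs(): the state, without advancing time (a new reading comes with each control period).
- camera(name): name is "side" or "top" or "wrist"; returns the picture (400x640x3 uint8, blue, green, red); there is no depth.
- camera_model(name): a dict with "K" (3x3 intrinsics, pixels), "pose" (4x4, takes a point from camera to world coordinates). Camera axes: x right, y down, z forward; pixel columns grow to the right and rows downward; lengths in m; the calibration is good to about 2 mm. A picture is of the moment at which its call begins: read the wrist's pose just before it. camera_model takes no time and is no camera call; for the wrist camera it gives the pose at the moment of the call.
- hand_in(): hands the job in, once; it reports no verdict.
The state is a dict: "time_s": time; "q": joint angles; "dq": joint speeds; "joint_efforts": joint torques, N m; "eef_pos": TCP position; "eef_rot": TCP orientation; "wrist_force": force on the tool from outside, world axes, zero at the start; "torque": the same for the moment, N m; "opening": opening from 0.0 (shut) to 1.0 (fully open).
Only numpy, scipy, OpenCV 4.12 (cv2) and the standard library are available. Lean on these libraries where they do the work, as an engineer would, in place of code of your own. Each camera call takes 0.05 s, during which the arm holds its last target.

## Task

Throw the spent reagent pots away: pull the damper knob of the waste station fully out, press and turn the canister's safety cap to unlock it (without forcing it), stand the cap upright on the round mat and let go, then put every pot on the bench into the canister. Then put the cap back and lock it (pressed down, turned to its stop, risen again), and last push the damper knob fully home. Keep the damper out all the while the cap is off the canister, and leave the other lab things standing where they are.

Things in the scene. Friction and masses are not known exactly. Their poses are not given: they have to be found in the camera images.
- station: the fixed waste station. Origin on the bench on the canister's upright axis; z up, x away from the robot's side, y towards the damper block; turned up to 15 degrees. White round canister 110 mm across, 92 mm high to the shoulder, neck on top. Grey damper block 125 mm along +y (x 0 to 85 mm, 55 mm wide, 111 mm high), the bright metal knob in front of it; steel base plate 6 mm thick.
- mouth (a point): centre of the canister's mouth at the rim, 137 mm above the bench; axes as the station's. Opening 52 mm across, neck 58 mm outside; hollow below 104 mm across, floor 127 mm below the rim, a 52 mm cone on it tips pots aside: a pot centred in the mouth may be let go. Two lugs on the neck's +x and -x sides, 60 degrees each, to 38.5 mm radius.
- cap_grip (a point): centre of the wing of the grey safety cap. The wing is an upright bar 60 mm long (cap's x), 14 mm thick (cap's y), its top 12 mm above this point. The cap's flat top, 89 mm across, lies 12 mm below this point, the skirt's foot 43 mm below it. Locked: wing parallel to the station's x, either way round, 6 degrees of play; this point 27 mm above mouth.
- cap: the same loose cap (0.07 to 0.12 kg); origin at the centre of the skirt's foot. To unlock: press it down 8 to 9 mm (about 11 N; rigid at 10 mm), keep it down and turn 70 degrees (60 to 100 will do) anticlockwise seen from above; let up, it rises to about 4 mm above the locked height and lifts straight off. Unpressed, a lip blocks the turn.
- collar (a joint): steel spring collar round the neck under the cap's skirt, 0.8 N per mm: 0 = free, about 0.006 m with the cap locked, over 0.0133 when pressed enough to turn, 0.016 bottomed. To lock: set the cap on, centred within 2 mm, wing 60 to 100 degrees anticlockwise of the locked direction (mod 180), press 8 to 9 mm below the locked height, turn clockwise to the stop, let up.
- damper_grip (a point): centre of the damper's bright metal upright knob, 14 mm thick (station x), 26 mm wide (station y), 34 mm high, centre 89 mm above the bench, on a horizontal 10 mm rod in front of the block; 31 mm of free rod behind it when pushed home. Axes as the station's.
- damper (a joint): travel of the extraction damper: 0 = pushed home (closed), 0.030 m = pulled fully out (open), out being towards -x of the station. A spring detent holds it at each end; moving it takes about 8 N up to half-way, then it snaps on by itself.
- mat_top (a point): centre of the top of the round grey mat, 150 mm across, 4 mm thick, fixed flat on the bench, where the cap is stood while off.
- pot0_c (a point): centre (half-way up) of a spent reagent pot, a squat upright plastic cylinder 26 mm across and 38 mm high, white with a grey lid, 0.02 to 0.04 kg, z along its axis; 2 to 4 such pots are on the bench (those missing read None). It passes the mouth upright or on its side.
- pot1_c (a point): centre (half-way up) of a spent reagent pot, a squat upright plastic cylinder 26 mm across and 38 mm high, white with a grey lid, 0.02 to 0.04 kg, z along its axis; 2 to 4 such pots are on the bench (those missing read None). It passes the mouth upright or on its side.
- pot2_c (a point): centre (half-way up) of a spent reagent pot, a squat upright plastic cylinder 26 mm across and 38 mm high, white with a grey lid, 0.02 to 0.04 kg, z along its axis; 2 to 4 such pots are on the bench (those missing read None). It passes the mouth upright or on its side.
- pot3_c (a point): centre (half-way up) of a spent reagent pot, a squat upright plastic cylinder 26 mm across and 38 mm high, white with a grey lid, 0.02 to 0.04 kg, z along its axis; 2 to 4 such pots are on the bench (those missing read None). It passes the mouth upright or on its side.
- dropper0_c (a point): bystander: amber dropper bottle 30 mm across, with a black dropper top, 70 mm high overall, standing among the pots; this point 22 mm above its foot. Not to be moved.
- dropper1_c (a point): bystander: amber dropper bottle 30 mm across, with a black dropper top, 70 mm high overall, standing among the pots; this point 22 mm above its foot. Not to be moved.
- amber: bystander: amber glass bottle with a black cap, 72 mm across, 150 mm high; origin at the centre of its foot. Not to be moved.
- sample: bystander: clear bottle, 68 mm across, 160 mm high; origin at the centre of its foot. Not to be moved.
- wash: bystander: white wash bottle with a bent spout, 60 mm across, 175 mm high; origin at the centre of its foot. Not to be moved.
- screwlid: bystander: flat white screw lid, 56 mm across, 14 mm high; origin at the centre of its foot. Not to be moved.
There are look-alikes about, which are no part of the job. Leave any pink look-alike of the cap alone.

How it is judged:
On the way, in this order (a step that is already met when the one before it is completed fails the run):
1. the damper knob is pulled fully out, the cap still locked on (value of joint damper above 0.026 m and horizontal distance between cap_grip and mouth below 0.006 m and z of cap_grip in the frame of mouth between 0.0245 and 0.0295 m and angle between the x axis of cap_grip and the x axis of mouth, either way round below 0.25 rad and angle between cap_grip's own z axis and vertical below 0.08 rad), for 0.2 s.
2. the cap is off and stands upright on the mat, released (horizontal distance between cap_grip and mat_top below 0.065 m and z of cap_grip in the frame of mat_top between 0.037 and 0.049 m and angle between cap_grip's own z axis and vertical below 0.12 rad and contact force between cap and the fingers below 0.2 N and value of joint damper above 0.024 m), for 0.3 s.
3. all the pots are inside the canister (z of each of pot0_c, pot1_c, pot2_c, pot3_c in the frame of mouth below -0.02 m and horizontal distance between each of pot0_c, pot1_c, pot2_c, pot3_c and mouth below 0.055 m and value of joint damper above 0.024 m), for 0.2 s.
4. the cap is back on and locked, the damper still out (all of step 3 and horizontal distance between cap_grip and mouth below 0.006 m and z of cap_grip in the frame of mouth between 0.0245 and 0.0295 m and angle between the x axis of cap_grip and the x axis of mouth, either way round below 0.25 rad and angle between cap_grip's own z axis and vertical below 0.08 rad), for 0.2 s.
5. the damper knob is pushed home (value of joint damper below 0.004 m and horizontal distance between cap_grip and mouth below 0.006 m and z of cap_grip in the frame of mouth between 0.0245 and 0.0295 m and angle between the x axis of cap_grip and the x axis of mouth, either way round below 0.25 rad and angle between cap_grip's own z axis and vertical below 0.08 rad), for 0.2 s.
At the end, for the whole second after the job is handed in: every pot lies at rest inside the canister (centre over 20 mm below the rim); the cap is on the neck, centred within 6 mm, upright, within 2.5 mm of its locked height and within 0.25 rad of the locked direction; the damper is within 4 mm of home (all of step 5 and z of each of pot0_c, pot1_c, pot2_c, pot3_c in the frame of mouth below -0.02 m and horizontal distance between each of pot0_c, pot1_c, pot2_c, pot3_c and mouth below 0.055 m and linear speed of each of pot0, pot1, pot2, pot3, cap below 0.03 m/s); the robot touches nothing.
It fails at once if the cap is forced against its lock (contact force between cap and station above 100 N).
It fails at once if the cap is off the canister while the damper is not out (distance between cap_grip and mouth above 0.06 m and value of joint damper below 0.015 m).
It fails at once if a bystander is pushed more than 40 mm or knocked over (distance of any of dropper0_c, dropper1_c, amber, sample, wash, screwlid from where it was at the start of the episode above 0.04 m or angle between any of dropper0_c, dropper1_c, amber, sample, wash, screwlid's own z axis and vertical above 0.6 rad).
Of pot0, pot1, pot2, pot3 only 2 to 4 are there at a start; the rules pass over those that are not, and their reading is None.
At some moment in a run one of pot0, pot1, pot2, pot3 may be knocked a few centimetres aside while the robot is not near it.
Once in a run the grip may slacken for a moment while it holds something.
It also fails if it takes over 210 s, if anything falls off the work surface, if the arm or the gripper's body presses on something with over 40 N, if the wrist force passes 120 N, or if a joint passes its speed limit or range.

## Working session

There is one attempt and no reset: what is moved stays moved. The work goes in short steps, Python scripts to look and compute and a shell command to move; the robot and the scene stay as the last step left them, time stands still between calls to the robot, and variables do not carry over. Pictures are saved under pics/ and viewed, and the job is handed in when it is done.

```bash
ls -la; mkdir -p pics; python3 - <<'E'
from bench import *
import cv2,numpy as np
print(get_obs(), grip_point_offset)
for n in ["side","top","wrist"]:
    m=camera_model(n); print(n,np.round(m["K"],1).tolist(),np.round(m["pose"],4).tolist())
    cv2.imwrite(f"pics/{n}0.png",camera(n))
E
```

```text
total 12
drwxr-xr-x  3 agent agent 4096 Dec  7 16:19 .
drwxr-xr-x 23 root  root  4096 Dec  7 16:19 ..
drwxr-xr-x  2 agent agent 4096 Dec  7 16:19 pics
{'time_s': 0.0, 'q': array([ 9.00706419e-01,  1.81524349e-01,  1.60801830e+00,  3.17569321e-05,
        1.35379633e+00, -2.06315402e-01]), 'dq': array([ 7.72877934e-04,  1.63298389e-04,  4.51733251e-04, -8.73958435e-05,
       -1.18177469e-03,  1.99048822e-03]), 'joint_efforts': array([ 1.12102989e-03, -4.44864464e+01, -3.51340449e+01, -1.81374821e-04,
        8.96394427e-03, -7.33177853e-05]), 'eef_pos': array([0.25680468, 0.51377899, 0.19378862]), 'eef_rot': array([-0.60132581,  0.60172536,  0.37112336, -0.37229197]), 'wrist_force': array([-0.97655319, -0.37912445,  0.34859005]), 'torque': array([ 0.00964229,  0.0180885 , -0.08270039]), 'opening': 0.9974829947186015} 0.0187
side [[434.5, 0.0, 316.7], [0.0, 434.5, 202.3], [0.0, 0.0, 1.0]] [[0.8979, -0.2632, 0.3529, 0.0467], [-0.4401, -0.5596, 0.7023, -0.9676], [0.0126, -0.7858, -0.6183, 0.9664], [0.0, 0.0, 0.0, 1.0]]
top [[429.9, 0.0, 318.3], [0.0, 429.9, 199.1], [0.0, 0.0, 1.0]] [[-0.0119, -0.9938, 0.1102, 0.3748], [-0.9999, 0.0107, -0.0113, 0.0214], [0.0101, -0.1103, -0.9938, 1.5653], [0.0, 0.0, 0.0, 1.0]]
wrist [[321.7, 0.0, 320.9], [0.0, 321.7, 201.1], [0.0, 0.0, 1.0]] [[0.4478, 0.8542, 0.264, 0.1906], [0.8941, -0.4274, -0.1336, 0.5475], [-0.0013, 0.2959, -0.9552, 0.3727], [0.0, 0.0, 0.0, 1.0]]
```

View pics/side0.png

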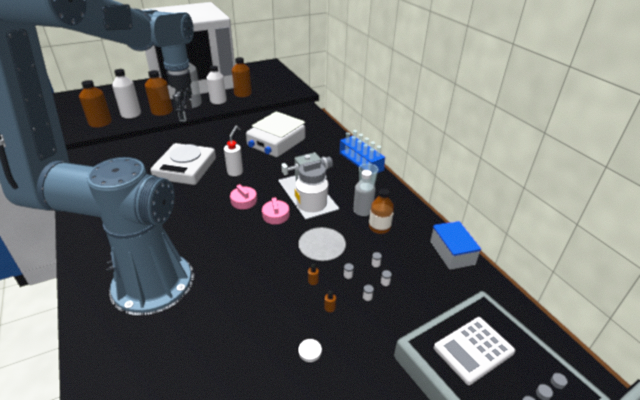

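View pics/top0.png

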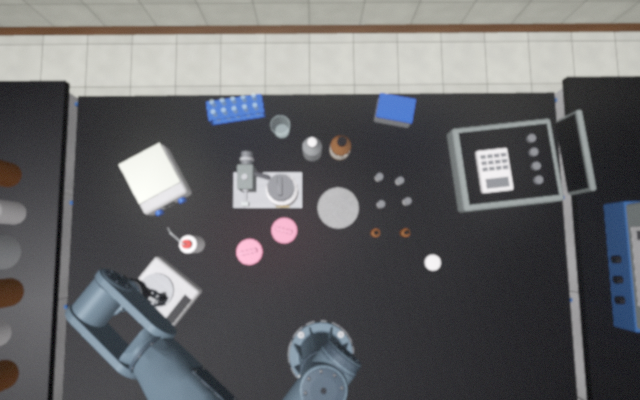

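View pics/wrist0.png

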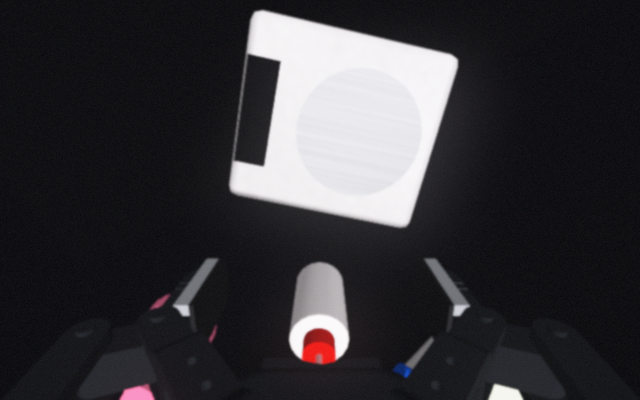

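```bash
cat > h.py <<'E'
from bench import *
import cv2,numpy as np
from scipy.spatial.transform import Rotation as R
def ray(m,u,v):
    P=np.array(m["pose"]);d=P[:3,:3]@np.linalg.inv(m["K"])@[u,v,1.];return P[:3,3],d
def onz(m,u,v,z):
    o,d=ray(m,u,v);return o+d*(z-o[2])/d[2]
def proj(m,p):
    P=np.array(m["pose"]);c=P[:3,:3].T@(np.array(p)-P[:3,3]);q=np.array(m["K"])@c;return q[:2]/q[2]
def tri(m1,p1,m2,p2):
    o1,d1=ray(m1,*p1);o2,d2=ray(m2,*p2);d1/=np.linalg.norm(d1);d2/=np.linalg.norm(d2)
    s=np.linalg.lstsq(np.c_[d1,-d2],o2-o1,rcond=None)[0];a=o1+s[0]*d1;b=o2+s[1]*d2
    return (a+b)/2,np.linalg.norm(a-b)
def toolR(o=None):
    o=o or get_obs();w,x,y,z=o["eef_rot"];return R.from_quat([x,y,z,w])
def state():
    o=get_obs();r=toolR(o).as_matrix();print("t%.2f"%o["time_s"],"tcp",np.round(o["eef_pos"]*1000,1),"q",np.round(o["q"],2),"F",np.round(o["wrist_force"],1),"op %.3f"%o["opening"])
    print("tool x",np.round(r[:,0],3),"y",np.round(r[:,1],3),"z",np.round(r[:,2],3));return o,r
def go(p,xdir,ydir=(0,0,-1)):
    """remaining move: world target p (m) of TCP, jaw axis xdir, finger axis ydir -> tool shift mm (in current axes), rotvec deg"""
    o,r=state();y=np.array(ydir,float);y/=np.linalg.norm(y);x=np.array(xdir,float);x-=y*(x@y);x/=np.linalg.norm(x)
    if x@r[:,0]<0: x=-x
    T=np.c_[x,y,np.cross(x,y)]
    s=r.T@(np.array(p)-o["eef_pos"])*1000
    rv=np.degrees(R.from_matrix(r.T@T).as_rotvec())
    print("shift tool mm",np.round(s,1),"rot deg",np.round(rv,2));return s,rv
E
python3 - <<'E'
from h import *
a=cv2.imread("pics/top0.png");c=a[130:280,180:460];cv2.imwrite("pics/top0c.png",cv2.resize(c,None,fx=2.85,fy=2.85,interpolation=cv2.INTER_CUBIC))
a=cv2.imread("pics/side0.png");c=a[140:320,225:425];cv2.imwrite("pics/side0c.png",cv2.resize(c,None,fx=3.3,fy=3.3,interpolation=cv2.INTER_CUBIC))
m=camera_model("top")
for n,u,v,z in [("can",282,188,.15),("pot",379,177,.02),("pot",399,181,.02),("pot",381,201,.02),("pot",406,201,.02),("dr",376,232,.03),("dr",405,232,.03),("mat",338,207,.004),("lid",432,262,.01),("pink",249,251,.03),("pink",284,230,.03),("sam",312,148,.1),("amb",340,147,.1),("wash",190,243,.1)]:
    print(n,np.round(onz(m,u,v,z),3))
E
```

```text
can [0.57  0.125 0.15 ]
pot [ 0.625 -0.218  0.02 ]
pot [ 0.609 -0.291  0.02 ]
pot [ 0.537 -0.223  0.02 ]
pot [ 0.536 -0.314  0.02 ]
dr [ 0.425 -0.201  0.03 ]
dr [ 0.424 -0.304  0.03 ]
mat [ 0.518 -0.068  0.004]
lid [ 0.316 -0.402  0.01 ]
pink [0.363 0.251 0.03 ]
pink [0.436 0.127 0.03 ]
sam [0.716 0.024 0.1  ]
amb [ 0.719 -0.073  0.1  ]
wash [0.393 0.44  0.1  ]
```

View pics/top0c.png

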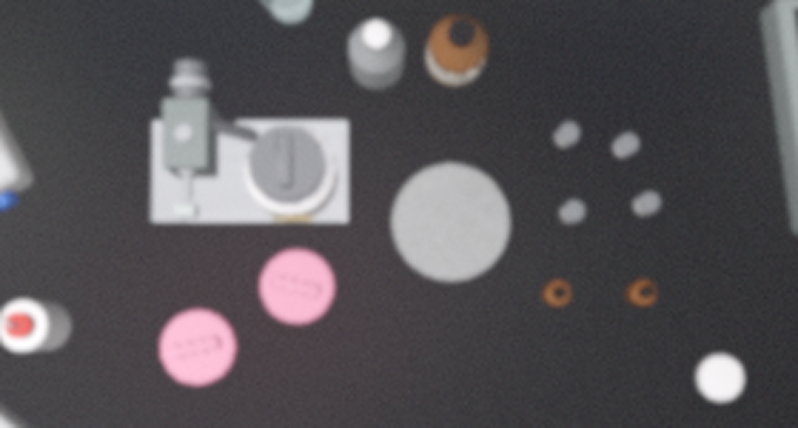

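View pics/side0c.png

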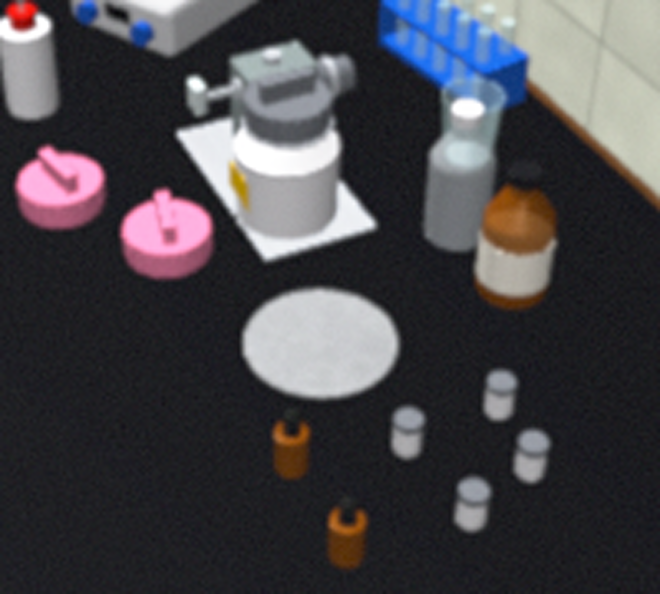

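```bash
python3 - <<'E'
from h import *
s,rv=go([.46,.2,.32],[0,1,0])
o,r=state();P=np.array(camera_model("wrist")["pose"])
print("cam in tool",np.round(r.T@(P[:3,3]-o["eef_pos"])*1000),"fwd",np.round(r.T@P[:3,2],2),"camx",np.round(r.T@P[:3,0],2))
# base plate corners
a=cv2.imread("pics/top0.png");m=camera_model("top")
g=cv2.inRange(a[165:215,228:310],(160,160,160),(235,235,235));
c=max(cv2.findContours(g,0,2)[0],key=cv2.contourArea);print(cv2.minAreaRect(c),cv2.boundingRect(c))
E
```

```text
t0.15 tcp [256.9 513.9 194. ] q [ 0.9   0.18  1.61 -0.    1.35 -0.21] F [-0.1 -0.1 -0.1] op 1.002
tool x [ 0.447  0.894 -0.001] y [-0.001 -0.001 -1.   ] z [-0.894  0.447  0.   ]
shift tool mm [-190.  -125.8 -322. ] rot deg [ -0.03 -26.57  -0.07]
t0.15 tcp [256.9 513.9 194. ] q [ 0.9   0.18  1.61 -0.    1.35 -0.21] F [-0.1 -0.1 -0.1] op 1.002
tool x [ 0.447  0.894 -0.001] y [-0.001 -0.001 -1.   ] z [-0.894  0.447  0.   ]
cam in tool [   0. -179.   74.] fwd [ 0.    0.96 -0.3 ] camx [ 1. -0. -0.]
((39.0, 21.0), (42.0, 68.0), 90.0) (5, 0, 69, 43)
```

```bash
python3 -m jog '[[0,-31.5,0,0,-6.64,0,-1],[0,-31.5,0,0,-6.64,0,-1],[0,-31.5,0,0,-6.64,0,-1],[0,-31.5,0,0,-6.64,0,-1]]'; python3 -m jog '[[-39,0,-25,0,0,0,-1],[-39,0,-25,0,0,0,-1],[-39,0,-25,0,0,0,-1],[-39,0,-25,0,0,0,-1],[-39,0,-25,0,0,0,-1],[-39,0,-25,0,0,0,-1],[-39,0,-25,0,0,0,-1],[-39,0,-25,0,0,0,-1]]';python3 -m jog '[[0,0,0,0,0,0,-1],[0,0,0,0,0,0,-1]]'; python3 - <<'E'
from h import *
state()
m=camera_model("wrist");np.save("w1.npy",m["pose"])
cv2.imwrite("pics/w1.png",camera("wrist"))
E
```

```text
time_s: 0.48
eef_pos: [0.2569, 0.5139, 0.3216]
eef_rot: [0.499, -0.499, -0.501, 0.502]
wrist_force: [1.3, 0.8, 0.2]
opening: 0.999
time_s: 1.15
eef_pos: [0.4375, 0.2318, 0.3206]
eef_rot: [0.5, -0.5, -0.5, 0.5]
wrist_force: [1.5, 0.0, 0.4]
opening: 0.999
time_s: 1.32
eef_pos: [0.4379, 0.2317, 0.3203]
eef_rot: [0.502, -0.501, -0.498, 0.499]
wrist_force: [0.2, 0.2, -0.1]
opening: 0.998
t1.32 tcp [437.9 231.7 320.3] q [ 0.25 -0.08  1.63  0.    1.59 -1.32] F [ 0.2  0.2 -0.1] op 0.998
tool x [ 0.005  1.    -0.   ] y [-0.001 -0.    -1.   ] z [-1.     0.005  0.001]
```

View pics/w1.png

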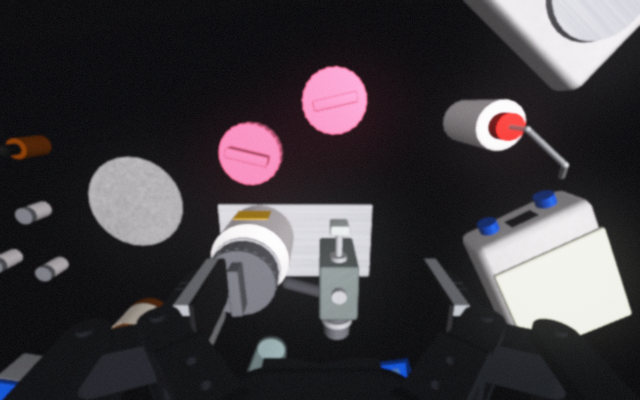

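```bash
python3 - <<'E'
import cv2
a=cv2.imread("pics/w1.png")[190:350,200:400]
cv2.imwrite("pics/w1c.png",cv2.resize(a,None,fx=3.75,fy=3.75,interpolation=cv2.INTER_CUBIC))
E
```

```text
(no output)
```

View pics/w1c.png

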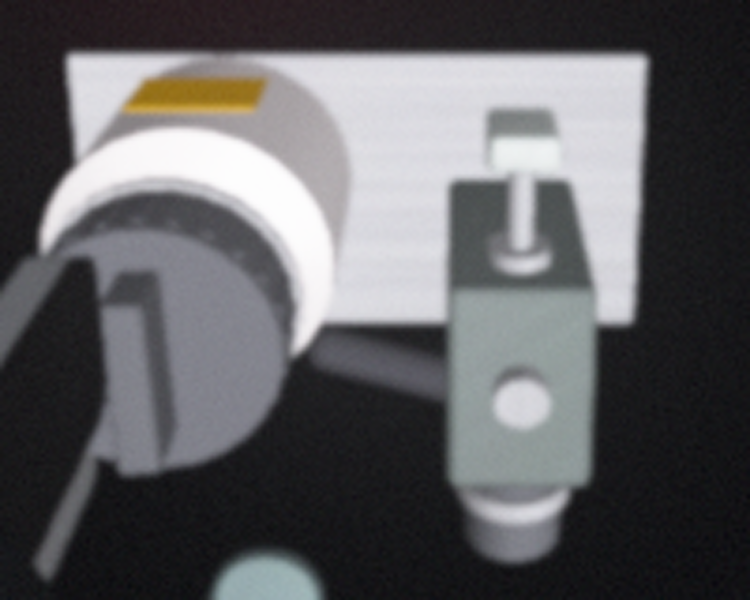

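```bash
python3 - <<'E'
from h import *
m=camera_model("wrist");m["pose"]=np.load("w1.npy")
f=lambda u,v,z:np.round(onz(m,u/3.75+200,v/3.75+190,z)*1000,1)
print("knob corners",[f(*p,.106) for p in [(490,138),(558,138),(490,171),(558,171)]])
print("block top",[f(*p,.111) for p in [(448,288),(597,288),(447,485),(591,485)]])
print("plate",[f(*p,.006) for p in [(66,53),(649,53),(632,323)]])
print("wing top end",[f(*p,.176) for p in [(104,300),(150,300),(118,474),(164,468)]])
E
```

```text
knob corners [array([520.5, 243.6, 106. ]), array([520.7, 267.4, 106. ]), array([533. , 243.7, 106. ]), array([533.2, 267.7, 106. ])]
block top [array([576.3, 228.6, 111. ]), array([576.6, 282.1, 111. ]), array([659.9, 227.6, 111. ]), array([660.2, 282.3, 111. ])]
plate [array([520.3,  64.6,   6. ]), array([521.7, 314.8,   6. ]), array([652.3, 312.4,   6. ])]
wing top end [array([544.1, 125.8, 176. ]), array([544.2, 139.6, 176. ]), array([605.6, 124.6, 176. ]), array([603.5, 139.3, 176. ])]
```

```bash
python3 -m jog '[[8,30,-30,0,0,0,-1],[8,30,-30,0,0,0,-1],[8,30,-29.5,0,0,0,-1],[0,35,0,0,0,0,-1],[0,35,0,0,0,0,-1],[0,0,0,0,0,0,-1]]'; python3 - <<'E'
from h import *
go([.527,.2556,.074],[0,1,0])
cv2.imwrite("pics/w2.png",camera("wrist"))
E
```

```text
time_s: 1.87
eef_pos: [0.5175, 0.2574, 0.1552]
eef_rot: [0.502, -0.497, -0.496, 0.505]
wrist_force: [-1.2, -0.2, -1.1]
opening: 1.001
t1.87 tcp [517.5 257.4 155.2] q [ 0.26  0.24  1.62  0.    1.3  -1.32] F [-1.2 -0.2 -1.1] op 1.001
tool x [-0.002  1.    -0.003] y [-0.014 -0.003 -1.   ] z [-1.    -0.002  0.014]
shift tool mm [ -1.6  81.  -10.7] rot deg [-0.81  0.14 -0.18]
```

View pics/w2.png

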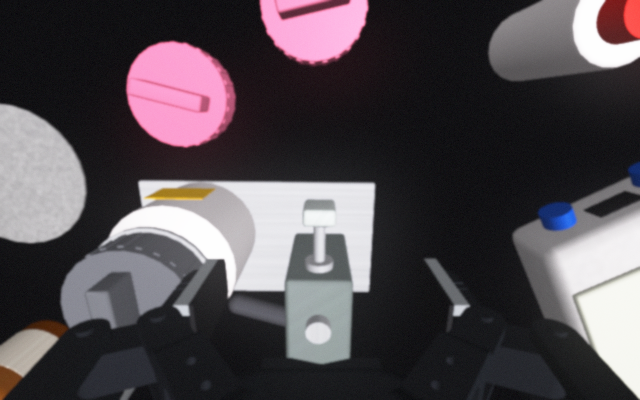

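```bash
python3 -m jog '[[-1.5,25,-10,-0.8,0,0,-1],[0,25,0,0,0,0,-1],[0,0,0,0,0,0,-1],[0,0,0,0,0,0,-1]]'; python3 - <<'E'
from h import *
go([.527,.2556,.074],[0,1,0])
m=camera_model("wrist")
cv2.imwrite("pics/w3.png",cv2.resize(camera("wrist")[150:350,220:420],None,fx=3,fy=3))
print(proj(m,[.527,.2556,.106]),3*(proj(m,[.527,.2556,.106])-[220,150]))
E
```

```text
time_s: 2.25
eef_pos: [0.5337, 0.2563, 0.1152]
eef_rot: [-0.496, 0.503, 0.504, -0.497]
wrist_force: [0.3, -0.4, 0.1]
opening: 1.002
t2.25 tcp [533.7 256.3 115.2] q [ 0.25  0.29  1.64 -0.    1.19 -1.32] F [ 0.3 -0.4  0.1] op 1.002
tool x [-0.001  1.     0.   ] y [ 0.014  0.    -1.   ] z [-1.    -0.001 -0.014]
shift tool mm [-0.7 41.1  7.3] rot deg [0.8  0.06 0.01]
[320.4153098 215.4279331] [301.24592941 196.28379931]
```

View pics/w3.png

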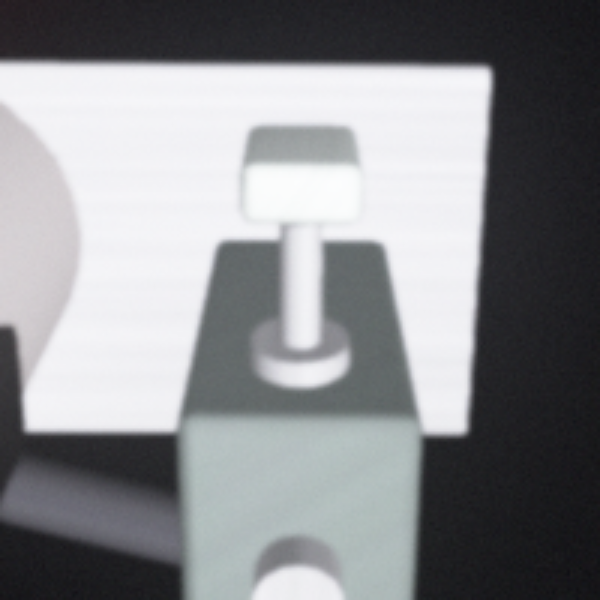

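```bash
python3 -m jog '[[-0.7,21,7.5,0.8,0,0,-1],[0,20,0,0,0,0,-1],[0,0,0,0,0,0,-1],[0,0,0,0,0,0,-1]]'; python3 - <<'E'
from h import *
go([.527,.2556,.074],[0,1,0])
E
python3 -m jog '[[0,0,0,0,0,0,1],[0,0,0,0,0,0,1],[0,0,0,0,0,0,1],[0,0,0,0,0,0,1],[0,0,0,0,0,0,1],[0,0,0,0,0,0,1]]'
```

```text
time_s: 2.63
eef_pos: [0.5273, 0.2551, 0.0742]
eef_rot: [-0.5, 0.5, 0.5, -0.5]
wrist_force: [0.2, 0.0, 0.4]
opening: 1.003
t2.63 tcp [527.3 255.1  74.2] q [ 0.25  0.34  1.68  0.    1.13 -1.32] F [0.2 0.  0.4] op 1.003
tool x [-0.  1.  0.] y [ 0.001  0.    -1.   ] z [-1.    -0.    -0.001]
shift tool mm [0.5 0.2 0.3] rot deg [0.06 0.01 0.02]
time_s: 3.13
eef_pos: [0.5269, 0.2546, 0.0728]
eef_rot: [-0.5, 0.5, 0.5, -0.5]
wrist_force: [-0.1, -0.6, -0.4]
opening: 0.143
```

```bash
python3 -m jog '[[0,0,0,0,0,0,1],[0,0,0,0,0,0,1],[0,0,0,0,0,0,1]]'; python3 - <<'E'
from h import *
cv2.imwrite("pics/w4.png",camera("wrist"))
E
```

```text
time_s: 3.38
eef_pos: [0.5267, 0.2546, 0.0724]
eef_rot: [0.5, -0.5, -0.5, 0.5]
wrist_force: [0.2, 0.3, 1.4]
opening: -0.0
```

View pics/w4.png

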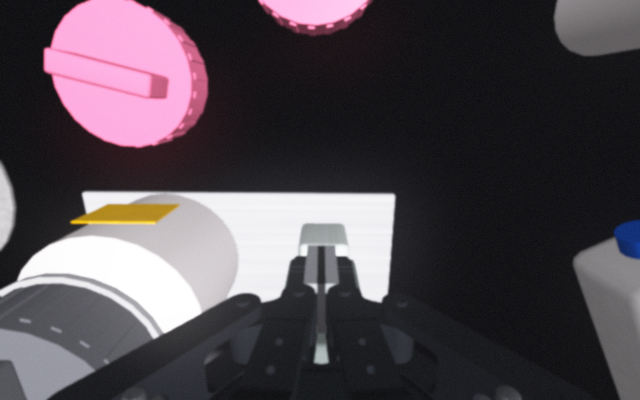

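```bash
python3 - <<'E'
from h import *
o,r=state();m=camera_model("wrist")
print("tcp",proj(m,o["eef_pos"]),"grasp",proj(m,o["eef_pos"]-.0187*r[:,1]))
for z in (.106,.072): print(proj(m,[.520,.2556,z]),proj(m,[.534,.2556,z]))
a=cv2.imread("pics/w4.png")[180:360,220:420];cv2.imwrite("pics/w4c.png",cv2.resize(a,None,fx=3.3,fy=3.3,interpolation=2))
mt=camera_model("top");cv2.imwrite("pics/t4.png",cv2.resize(camera("top")[120:240,180:320],None,fx=5,fy=5,interpolation=2))
ms=camera_model("side");cv2.imwrite("pics/s4.png",cv2.resize(camera("side")[120:240,240:380],None,fx=5,fy=5,interpolation=2))
for mm in (mt,ms): print(proj(mm,[.527,.2546,.0724]),proj(mm,[.527,.2556,.106]))
E
```

```text
t3.43 tcp [526.7 254.6  72.4] q [ 0.25  0.34  1.68 -0.    1.13 -1.32] F [0.4 0.9 0.2] op 0.000
tool x [ 0.  1. -0.] y [-0. -0. -1.] z [-1.  0.  0.]
tcp [321.61237109 231.27604458] grasp [321.68997854 244.54693597]
[323.789073   244.89666214] [323.73729827 270.2051911 ]
[323.29342656 220.5184836 ] [323.26078219 242.13622025]
[246.53116792 203.68497651] [244.70025794 202.70402633]
[284.26122514 172.64180085] [283.83995899 164.75207465]
```

View pics/w4c.png

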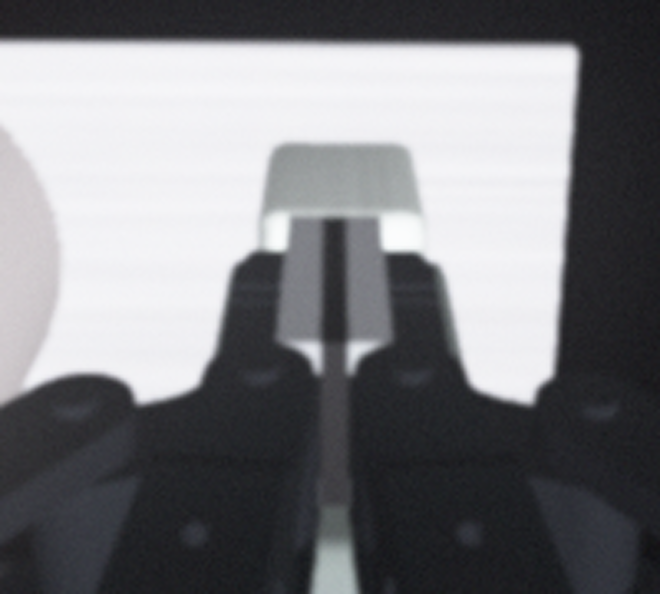

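View pics/s4.png

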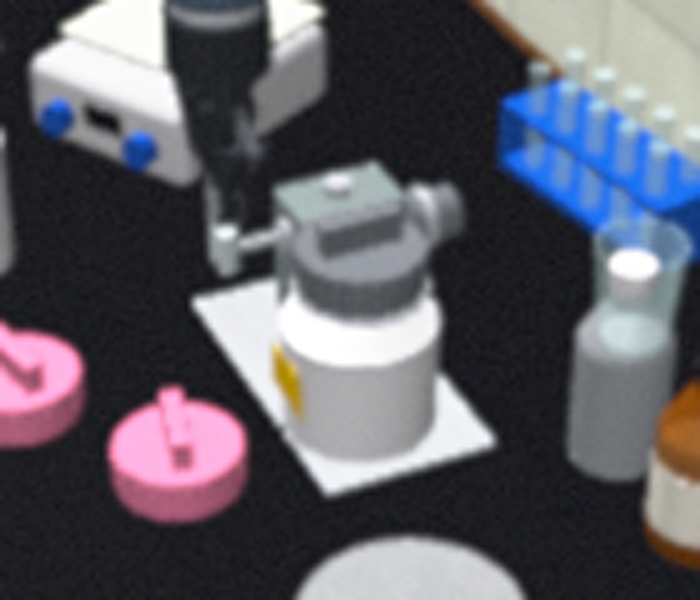

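View pics/t4.png

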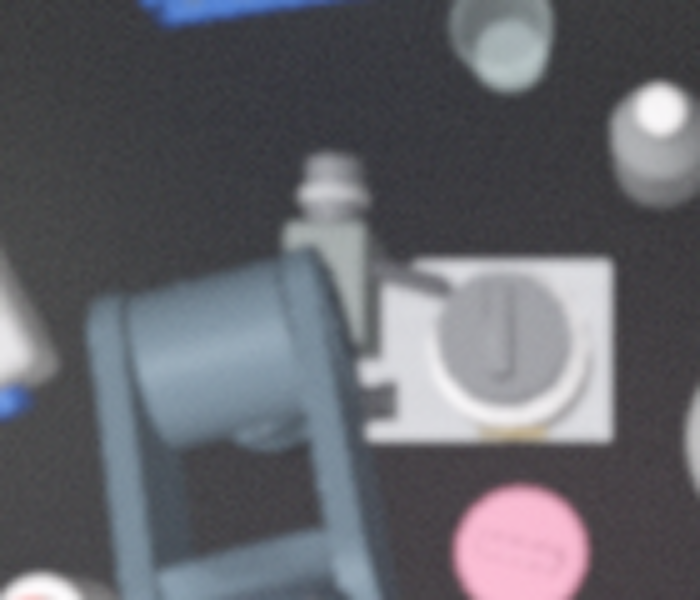

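```bash
python3 - <<'E'
from h import *
ms=camera_model("side");mt=camera_model("top")
a=cv2.imread("pics/side0.png")
for dz in (0,.013,.044,.057):
  for s in (-1,1): print(dz,s,[np.round(proj(m,np.array([.257,.514,.194+dz])+s*.0425*np.array([.447,.894,0])),1) for m in (ms,mt)])
cv2.imwrite("pics/s0g.png",cv2.resize(a[20:160,120:260],None,fx=4,fy=4,interpolation=2))
E
```

```text
0 -1 [array([184.8, 132.3]), array([168.8, 292.6])]
0 1 [array([190.3, 121.1]), array([144.8, 280.6])]
0.013 -1 [array([184.1, 129. ]), array([167.4, 293.1])]
0.013 1 [array([189.8, 117.9]), array([143.2, 280.9])]
0.044 -1 [array([182.6, 121.2]), array([164. , 294.2])]
0.044 1 [array([188.4, 110.3]), array([139.1, 281.7])]
0.057 -1 [array([181.9, 117.9]), array([162.5, 294.7])]
0.057 1 [array([187.7, 107.1]), array([137.4, 282.1])]
```

View pics/s0g.png

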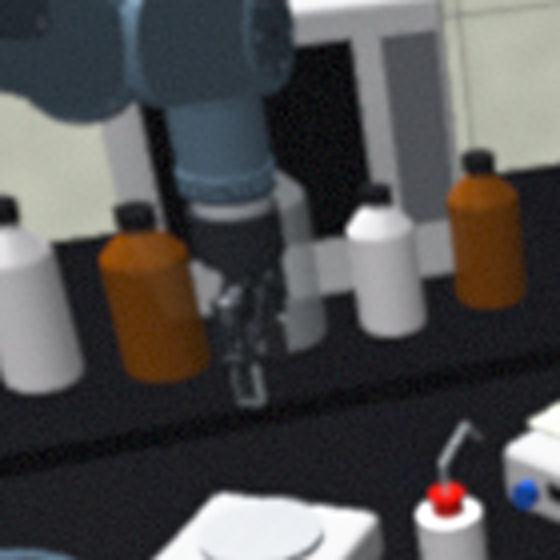

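```bash
for i in 1; do python3 -m jog '[[0,1,0,0,0,0,1],[0,0,0,0,0,0,1]]'; done; python3 -m jog '[[0,1.5,0,0,0,0,1],[0,0,0,0,0,0,1]]'
```

```text
time_s: 3.7
eef_pos: [0.5267, 0.2546, 0.0713]
eef_rot: [0.5, -0.5, -0.5, 0.5]
wrist_force: [-0.1, 0.1, 0.4]
opening: 0.003
time_s: 3.87
eef_pos: [0.5266, 0.2546, 0.0697]
eef_rot: [0.5, -0.5, -0.5, 0.5]
wrist_force: [-0.2, -0.1, 0.3]
opening: -0.001
```

```bash
python3 -m jog '[[0,2,0,0,0,0,1],[0,0,0,0,0,0,1]]';python3 -m jog '[[0,2,0,0,0,0,1],[0,0,0,0,0,0,1]]'; python3 -m jog '[[0,2,0,0,0,0,1],[0,0,0,0,0,0,1]]'
```

```text
time_s: 4.03
eef_pos: [0.5268, 0.2547, 0.0694]
eef_rot: [0.5, -0.5, -0.5, 0.5]
wrist_force: [-6.3, -1.9, 12.0]
opening: -0.001
time_s: 4.2
eef_pos: [0.5269, 0.2547, 0.0693]
eef_rot: [0.5, -0.5, -0.5, 0.5]
wrist_force: [-11.3, -3.6, 24.1]
opening: -0.003
time_s: 4.37
eef_pos: [0.5269, 0.2548, 0.0691]
eef_rot: [0.5, -0.5, -0.5, 0.5]
wrist_force: [-17.3, -5.0, 37.3]
opening: 0.001
```

```bash
python3 - <<'E'
from h import *
state()
ms=camera_model("side");cv2.imwrite("pics/s5.png",cv2.resize(camera("side")[130:200,250:330],None,fx=8,fy=8,interpolation=2))
E
```

```text
t4.37 tcp [526.9 254.8  69.1] q [ 0.25  0.34  1.68 -0.    1.12 -1.32] F [-17.3  -5.   37.3] op 0.001
tool x [-0.001  1.    -0.001] y [ 0.    -0.001 -1.   ] z [-1.    -0.001 -0.   ]
```

View pics/s5.png

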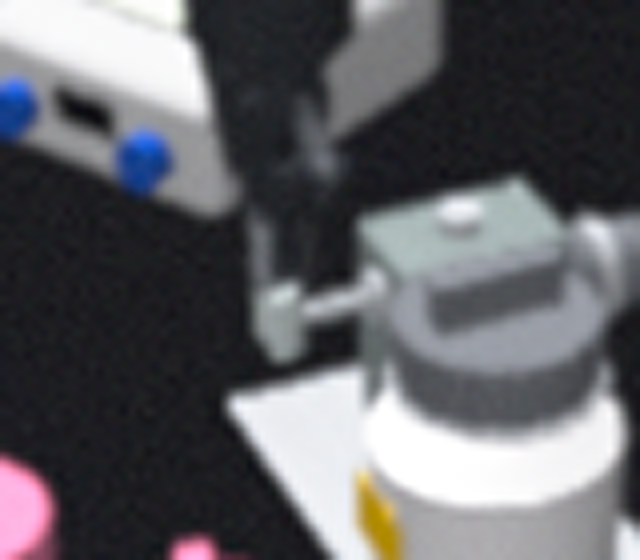

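```bash
python3 -m jog '[[0,-6,0,0,0,0,1],[0,-30,0,0,0,0,1],[0,0,0,0,0,0,-1],[0,0,0,0,0,0,-1],[0,0,0,0,0,0,-1],[0,0,0,0,0,0,-1],[0,0,0,0,0,0,-1],[0,0,0,0,0,0,-1]]';  python3 -m jog '[[0,0,0,0,0,0,-1],[0,0,0,0,0,0,-1]]'; python3 - <<'E'
from h import *
go([.527,.2554,.040],[0,1,0]); m=camera_model("wrist")
cv2.imwrite("pics/w6.png",camera("wrist"))
print(proj(m,[.520,.2556,.106]),proj(m,[.534,.2556,.106]))
E
```

```text
time_s: 5.08
eef_pos: [0.5261, 0.2544, 0.099]
eef_rot: [0.5, -0.5, -0.499, 0.5]
wrist_force: [-0.6, 0.2, -0.3]
opening: 0.848
time_s: 5.25
eef_pos: [0.5266, 0.2545, 0.0995]
eef_rot: [0.5, -0.5, -0.5, 0.5]
wrist_force: [0.0, 0.5, -0.4]
opening: 1.002
t5.25 tcp [526.6 254.5  99.5] q [ 0.25  0.3   1.66  0.    1.18 -1.32] F [ 0.   0.5 -0.4] op 1.002
tool x [ 0.  1. -0.] y [-0.001 -0.    -1.   ] z [-1.     0.     0.001]
shift tool mm [ 0.9 59.5 -0.5] rot deg [-0.04 -0.02 -0.01]
[323.45878395 225.02659989] [323.42155883 247.29610755]
```

View pics/w6.png

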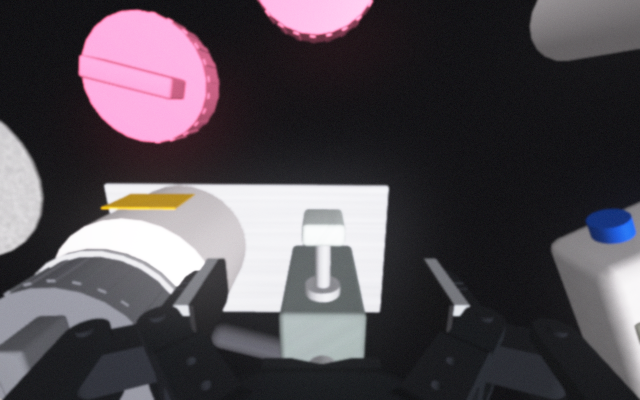

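```bash
python3 -m jog '[[0.8,25,0,0,0,0,-1],[0,25,0,0,0,0,-1],[0,9,0,0,0,0,-1],[0,0,0,0,0,0,-1],[0,0,0,0,0,0,-1]]';  python3 -m jog '[[0,0,0,0,0,0,1],[0,0,0,0,0,0,1],[0,0,0,0,0,0,1],[0,0,0,0,0,0,1],[0,0,0,0,0,0,1],[0,0,0,0,0,0,1],[0,0,0,0,0,0,1]]'
```

```text
time_s: 5.72
eef_pos: [0.5266, 0.2554, 0.0409]
eef_rot: [0.5, -0.5, -0.5, 0.5]
wrist_force: [-0.4, -0.7, -0.1]
opening: 0.998
time_s: 6.3
eef_pos: [0.5272, 0.2557, 0.0419]
eef_rot: [-0.5, 0.5, 0.5, -0.5]
wrist_force: [-1.0, -0.6, 6.2]
opening: 0.293
```

```bash
 python3 -m jog '[[0,0,0,0,0,0,1],[0,0,0,0,0,0,1]]'; python3 - <<'E'
from h import *
state()
cv2.imwrite("pics/w7.png",camera("wrist"))
E
```

```text
time_s: 6.47
eef_pos: [0.5272, 0.2557, 0.0419]
eef_rot: [-0.5, 0.5, 0.5, -0.5]
wrist_force: [-2.1, 0.4, 6.5]
opening: 0.29
t6.47 tcp [527.2 255.7  41.9] q [ 0.25  0.38  1.69  0.    1.07 -1.32] F [-2.1  0.4  6.5] op 0.290
tool x [0.    1.    0.001] y [ 0.001  0.001 -1.   ] z [-1.     0.    -0.001]
```

View pics/w7.png

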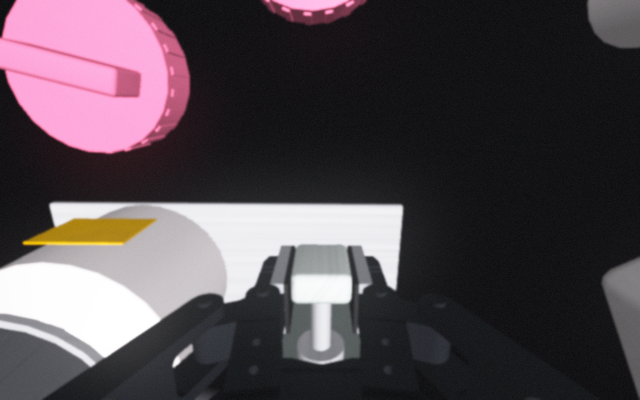

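```bash
 python3 -m jog '[[0,0,8,0,0,0,1],[0,0,8,0,0,0,1],[0,0,8,0,0,0,1],[0,0,6,0,0,0,1],[0,0,0,0,0,0,1],[0,0,0,0,0,0,1]]'; python3 -m jog '[[0,0,1,0,0,0,1],[0,0,0,0,0,0,1]]'
```

```text
time_s: 7.02
eef_pos: [0.4972, 0.2559, 0.0419]
eef_rot: [-0.5, 0.5, 0.501, -0.499]
wrist_force: [0.8, 2.3, 6.0]
opening: 0.289
time_s: 7.18
eef_pos: [0.4972, 0.256, 0.0419]
eef_rot: [-0.5, 0.501, 0.501, -0.499]
wrist_force: [3.7, 2.9, 3.8]
opening: 0.289
```

```bash
 python3 -m jog '[[0,0,0,0,0,0,-1],[0,0,0,0,0,0,-1],[0,0,0,0,0,0,-1],[0,0,0,0,0,0,-1],[0,0,0,0,0,0,-1],[0,0,0,0,0,0,-1],[0,0,0,0,0,0,-1]]'; python3 -m jog '[[0,-40,0,0,0,0,-1],[0,-40,0,0,0,0,-1],[0,-40,0,0,0,0,-1],[0,-40,0,0,0,0,-1],[-41,-40,0,0,0,0,-1],[-41,-40,0,0,0,0,-1],[-41,0,0,0,0,0,-1],[0,0,0,0,0,0,-1]]'; python3 -m jog '[[0,0,0,0,0,0,-1],[0,0,0,0,0,0,-1]]'; python3 - <<'E'
from h import *
state()
m=camera_model("wrist");np.save("w8.npy",m["pose"])
cv2.imwrite("pics/w8.png",camera("wrist"))
E
```

```text
time_s: 7.77
eef_pos: [0.4956, 0.2553, 0.0408]
eef_rot: [0.5, -0.5, -0.5, 0.5]
wrist_force: [-0.5, -0.8, -0.1]
opening: 1.002
time_s: 8.43
eef_pos: [0.4975, 0.1495, 0.2618]
eef_rot: [-0.499, 0.503, 0.499, -0.498]
wrist_force: [0.4, -0.6, -0.2]
opening: 0.998
time_s: 8.6
eef_pos: [0.4955, 0.1549, 0.2588]
eef_rot: [0.501, -0.5, -0.5, 0.5]
wrist_force: [0.1, 1.0, -0.1]
opening: 0.994
t8.60 tcp [495.5 154.9 258.8] q [ 0.07  0.01  1.67  0.    1.47 -1.5 ] F [ 0.1  1.  -0.1] op 0.994
tool x [0.001 1.    0.   ] y [-0.001  0.    -1.   ] z [-1.     0.001  0.001]
```

View pics/w8.png

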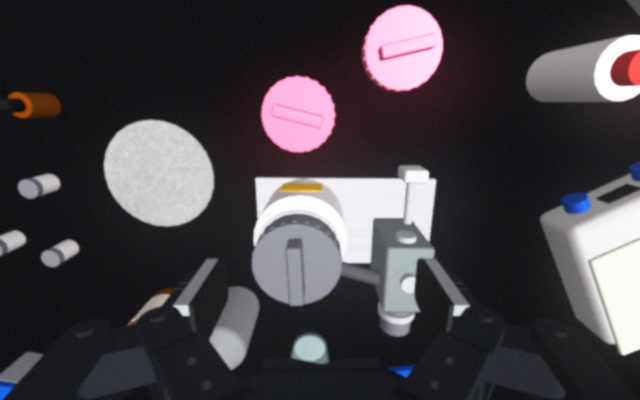

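```bash
python3 - <<'E'
import cv2
a=cv2.imread("pics/w8.png")[180:320,230:370]
cv2.imwrite("pics/w8c.png",cv2.resize(a,None,fx=5,fy=5,interpolation=cv2.INTER_CUBIC))
E
```

```text
(no output)
```

View pics/w8c.png

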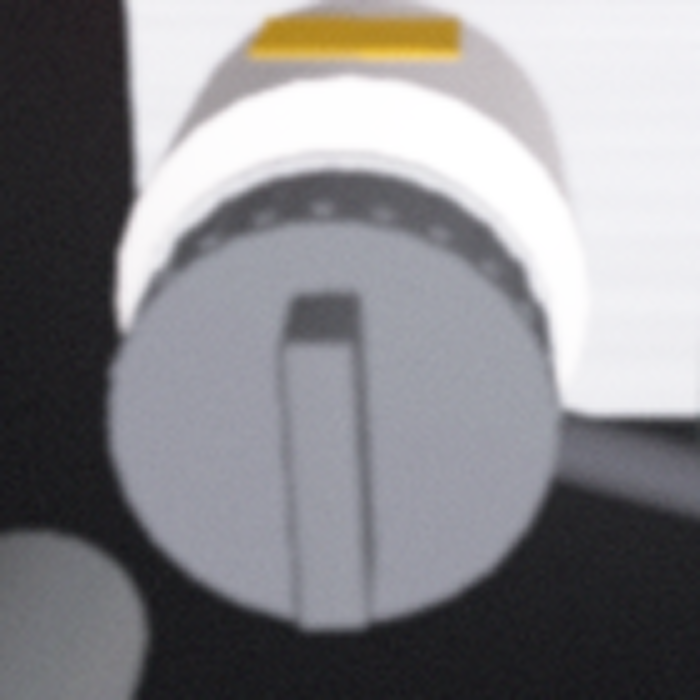

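```bash
python3 - <<'E'
from h import *
m=camera_model("wrist");m["pose"]=np.load("w8.npy")
f=lambda p,z:onz(m,p[0]/5+230,p[1]/5+180,z)*1000
W=[f(p,.176) for p in [(284,341),(357,341),(302,630),(369,628)]]
print(np.round(W,1)[:,:2].tolist(),np.mean(W,0)); d=(W[2]+W[3]-W[0]-W[1])/2;print(np.linalg.norm(d),np.degrees(np.arctan2(d[1],d[0])))
D=np.array([f(p,.152)[:2] for p in [(107,400),(560,400),(330,220),(130,310),(520,320),(170,545),(520,530),(420,612),(230,600)]])
s=np.linalg.lstsq(np.c_[2*D,np.ones(len(D))],(D**2).sum(1),rcond=None)[0];print(s[:2],np.sqrt(s[2]+s[:2]@s[:2]))
K=[f(p,.106) for p in [(0,0)]]
E
```

```text
[[546.0, 124.0], [546.0, 137.0], [605.9, 125.4], [605.5, 138.1]] [575.86409375 131.14565102 176.        ]
59.76186853804387 1.2075853128368905
[576.30283125 130.07552575] 44.6120771108465
```

```bash
python3 -m jog '[[-12,20,-40,0,-1.2,0,-1],[-12.3,20,-40.5,0,0,0,-1],[0,20,0,0,0,0,-1],[0,0,0,0,0,0,-1],[0,0,0,0,0,0,-1],[0,0,0,0,0,0,-1]]'; python3 - <<'E'
from h import *
go([.5761,.1306,.117],[-.021,1,0])
cv2.imwrite("pics/w9.png",camera("wrist"))
E
```

```text
time_s: 9.15
eef_pos: [0.5675, 0.135, 0.204]
eef_rot: [0.494, -0.494, -0.506, 0.506]
wrist_force: [0.3, -0.1, 0.7]
opening: 0.998
t9.15 tcp [567.5 135.  204. ] q [ 0.03  0.19  1.58  0.    1.37 -1.56] F [ 0.3 -0.1  0.7] op 0.998
tool x [-0.022  1.     0.   ] y [-0.  0. -1.] z [-1.    -0.022  0.   ]
shift tool mm [-4.6 87.  -8.5] rot deg [-0.01  0.08  0.01]
```

View pics/w9.png

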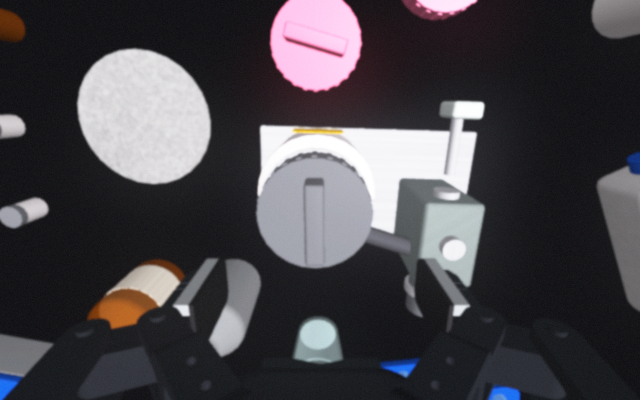

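```bash
python3 -m jog '[[-4.5,20,-8.5,0,0,0,-1],[0,20,0,0,0,0,-1],[0,20,0,0,0,0,-1],[0,10,0,0,0,0,-1],[0,0,0,0,0,0,-1],[0,0,0,0,0,0,-1]]'; python3 - <<'E'
from h import *
go([.5761,.1306,.117],[-.021,1,0])
cv2.imwrite("pics/w10.png",camera("wrist"))
E
```

```text
time_s: 9.7
eef_pos: [0.5768, 0.1299, 0.1346]
eef_rot: [-0.494, 0.495, 0.506, -0.505]
wrist_force: [-0.7, 0.1, 0.9]
opening: 0.998
t9.70 tcp [576.8 129.9 134.6] q [ 0.02  0.27  1.62  0.    1.25 -1.57] F [-0.7  0.1  0.9] op 0.998
tool x [-0.021  1.     0.   ] y [ 0.001  0.    -1.   ] z [-1.    -0.021 -0.001]
shift tool mm [ 0.8 17.6  0.7] rot deg [0.06 0.02 0.  ]
```

View pics/w10.png

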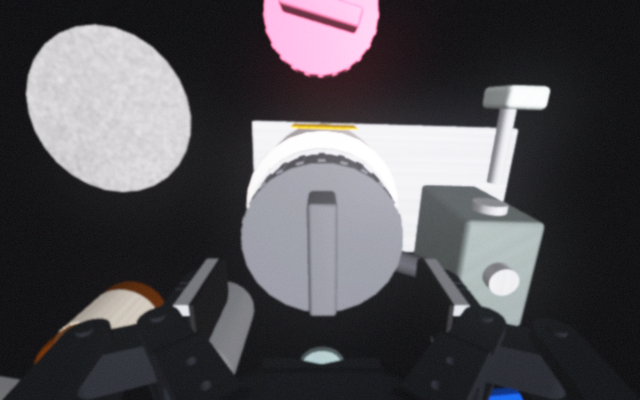

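```bash
python3 -m jog '[[0.7,8,0.7,0,0,0,-1],[0,8.5,0,0,0,0,-1],[0,0,0,0,0,0,-1],[0,0,0,0,0,0,-1]]'; python3 -m jog '[[0,0,0,0,0,0,1],[0,0,0,0,0,0,1],[0,0,0,0,0,0,1],[0,0,0,0,0,0,1],[0,0,0,0,0,0,1],[0,0,0,0,0,0,1],[0,0,0,0,0,0,1]]'; python3 -m jog '[[0,0,0,0,0,0,1],[0,0,0,0,0,0,1]]'; python3 - <<'E'
from h import *
state()
cv2.imwrite("pics/w11.png",camera("wrist"))
E
```

```text
time_s: 10.08
eef_pos: [0.5753, 0.1301, 0.1162]
eef_rot: [0.495, -0.494, -0.505, 0.506]
wrist_force: [-1.0, -0.3, -0.0]
opening: 1.002
time_s: 10.67
eef_pos: [0.576, 0.1301, 0.1172]
eef_rot: [-0.495, 0.495, 0.505, -0.505]
wrist_force: [-0.3, -0.2, 2.5]
opening: 0.152
time_s: 10.83
eef_pos: [0.576, 0.1301, 0.1172]
eef_rot: [-0.495, 0.495, 0.505, -0.505]
wrist_force: [-1.1, -0.4, 2.9]
opening: 0.145
t10.83 tcp [576.  130.1 117.2] q [ 0.02  0.29  1.64 -0.    1.21 -1.57] F [-1.1 -0.4  2.9] op 0.145
tool x [-0.021  1.    -0.   ] y [ 0. -0. -1.] z [-1.    -0.021 -0.   ]
```

View pics/w11.png

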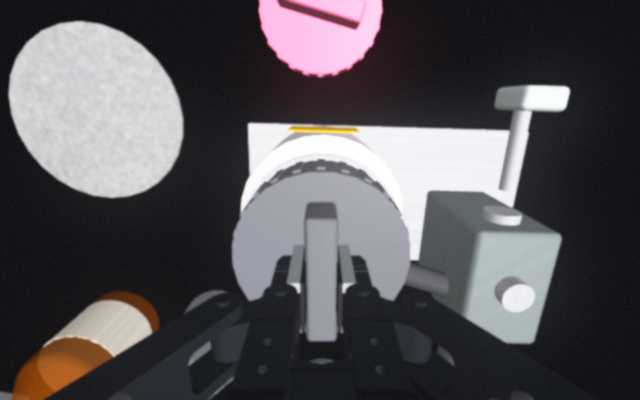

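```bash
python3 -m jog '[[0,3,0,0,0,0,1],[0,3,0,0,0,0,1],[0,2.5,0,0,0,0,1],[0,0,0,0,0,0,1],[0,0,0,0,0,0,1]]'
```

```text
time_s: 11.3
eef_pos: [0.5763, 0.1301, 0.1093]
eef_rot: [-0.495, 0.495, 0.505, -0.505]
wrist_force: [-4.0, -0.2, 9.6]
opening: 0.149
```

```bash
python3 -m jog '[[0,0.7,0,0,0,0,1],[0,0,0,0,0,0,1]]'; python3 -m jog '[[0,0,0,0,-5,0,1],[0,0,0,0,-5,0,1],[0,0,0,0,0,0,1]]'
```

```text
time_s: 11.47
eef_pos: [0.5763, 0.1302, 0.1087]
eef_rot: [-0.495, 0.495, 0.505, -0.505]
wrist_force: [-3.3, -0.8, 10.5]
opening: 0.151
time_s: 11.72
eef_pos: [0.5774, 0.1302, 0.1093]
eef_rot: [-0.447, 0.449, 0.548, -0.546]
wrist_force: [-0.9, 0.3, 9.7]
opening: 0.148
```

```bash
python3 - <<'E'
from h import *
o,r=state();print(o["torque"])
cv2.imwrite("pics/w12.png",camera("wrist")[150:400,180:460])
E
python3 -m jog '[[0,0.4,0,0,-4,0,1],[0,0,0,0,0,0,1]]';python3 - <<'E'
from h import *
o,r=state();print(o["torque"])
E
```

```text
t11.72 tcp [577.4 130.2 109.3] q [ 0.02  0.3   1.64  0.    1.19 -1.75] F [-0.9  0.3  9.7] op 0.148
tool x [-0.198  0.98  -0.   ] y [ 0.003  0.    -1.   ] z [-0.98  -0.198 -0.003]
[0.07964874 0.19582825 0.14986875]
time_s: 11.93
eef_pos: [0.5776, 0.1302, 0.1089]
eef_rot: [-0.428, 0.43, 0.563, -0.561]
wrist_force: [-0.7, 0.2, 9.6]
opening: 0.147
t11.93 tcp [577.6 130.2 108.9] q [ 0.02  0.3   1.64  0.    1.19 -1.82] F [-0.7  0.2  9.6] op 0.147
tool x [-0.265  0.964 -0.001] y [ 0.004  0.    -1.   ] z [-0.964 -0.265 -0.004]
[0.00174751 0.2412421  0.02636464]
```

View pics/w12.png

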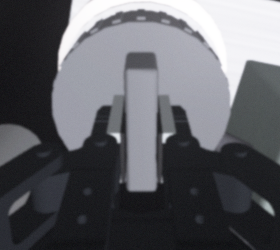

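```bash
python3 -m jog '[[0,0,0,0,-6,0,1],[0,0,0,0,-6,0,1],[0,0,0,0,-6,0,1],[0,0,0,0,-6,0,1],[0,0,0,0,0,0,1]]';python3 - <<'E'
from h import *
o,r=state();print(o["torque"])
E
```

```text
time_s: 12.35
eef_pos: [0.5777, 0.1302, 0.109]
eef_rot: [-0.3, 0.303, 0.64, -0.639]
wrist_force: [0.9, -0.0, 10.4]
opening: 0.15
t12.35 tcp [577.7 130.2 109. ] q [ 0.02  0.3   1.64  0.    1.19 -2.24] F [ 0.9 -0.  10.4] op 0.150
tool x [-0.636  0.772 -0.002] y [ 0.004  0.    -1.   ] z [-0.772 -0.636 -0.003]
[-0.01592955  0.17191721  0.16723177]
```

```bash
python3 -m jog '[[0,0,0,0,-6,0,1],[0,0,0,0,-6,0,1],[0,0,0,0,-6,0,1],[0,0,0,0,-6,0,1],[0,0,0,0,-6,0,1],[0,0,0,0,-2,0,1],[0,0,0,0,0,0,1]]';python3 - <<'E'
from h import *
o,r=state();print(o["torque"])
cv2.imwrite("pics/w13.png",camera("wrist"))
E
```

```text
time_s: 12.93
eef_pos: [0.5776, 0.1303, 0.109]
eef_rot: [-0.114, 0.116, 0.698, -0.697]
wrist_force: [-1.1, -0.1, 10.1]
opening: 0.15
t12.93 tcp [577.6 130.3 109. ] q [ 0.02  0.3   1.64  0.    1.19 -2.79] F [-1.1 -0.1 10.1] op 0.150
tool x [-0.947  0.321 -0.004] y [ 0.004  0.    -1.   ] z [-0.321 -0.947 -0.002]
[-0.00851099  0.20781828 -0.04372967]
```

View pics/w13.png

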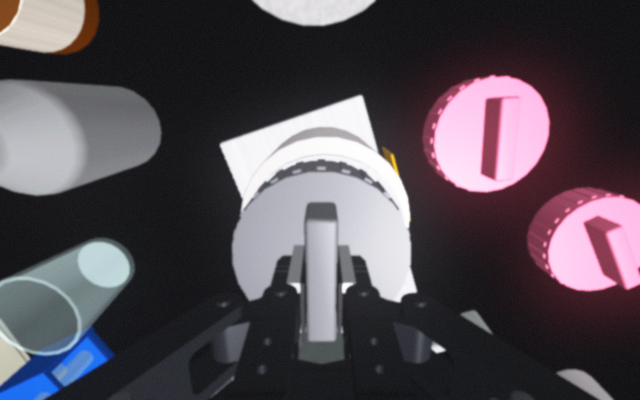

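```bash
python3 -m jog '[[0,-4,0,0,0,0,1],[0,-4,0,0,0,0,1],[0,-4,0,0,0,0,1],[0,0,0,0,0,0,1]]'; python3 -m jog '[[0,-3,0,0,0,0,1],[0,0,0,0,0,0,1],[0,-5,0,0,0,0,1],[0,0,0,0,0,0,1]]';python3 - <<'E'
from h import *
o,r=state();print(o["torque"])
cv2.imwrite("pics/w14.png",camera("wrist"))
E
```

```text
time_s: 13.32
eef_pos: [0.5766, 0.1301, 0.12]
eef_rot: [-0.115, 0.116, 0.698, -0.697]
wrist_force: [1.1, 0.7, 1.2]
opening: 0.15
time_s: 13.65
eef_pos: [0.5756, 0.1301, 0.1273]
eef_rot: [0.116, -0.115, -0.698, 0.698]
wrist_force: [-0.1, -0.3, 0.0]
opening: 0.148
t13.65 tcp [575.6 130.1 127.3] q [ 0.02  0.28  1.63 -0.    1.23 -2.79] F [-0.1 -0.3  0. ] op 0.148
tool x [-0.947  0.322  0.001] y [-0.001 -0.    -1.   ] z [-0.322 -0.947  0.   ]
[ 0.0195422  -0.04577218 -0.03147987]
```

View pics/w14.png

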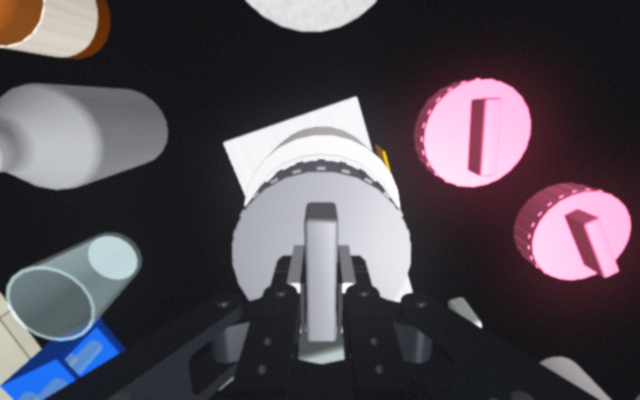

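```bash
python3 -m jog '[[0,-15,0,0,0,0,1],[0,-20,0,0,0,0,1],[0,-20,0,0,0,0,1],[0,-5,0,0,7,0,1],[0,0,0,0,7,0,1],[0,0,0,0,7,0,1],[0,0,0,0,7,0,1],[0,0,0,0,7,0,1]]'; python3 -m jog '[[0,0,0,0,7,0,1],[0,0,0,0,7,0,1],[0,0,0,0,7,0,1],[0,0,0,0,7,0,1],[0,0,0,0,7,0,1],[0,0,0,0,0,0,1],[0,0,0,0,0,0,1]]'; python3 - <<'E'
from h import *
m=camera_model("wrist");m["pose"]=np.load("w8.npy")
a=cv2.imread("pics/w8.png");g=cv2.inRange(a,(110,110,110),(235,235,235))[100:250,90:230]
c=max(cv2.findContours(g,0,2)[0],key=cv2.contourArea)
P=np.array([onz(m,p[0][0]+90,p[0][1]+100,.004) for p in c])[:,:2]*1000
(cx,cy),rad=cv2.minEnclosingCircle(P.astype(np.float32));print("mat",cx,cy,rad)
go([cx/1000,cy/1000,.14],[0,1,0])
cv2.imwrite("pics/w15.png",camera("wrist"))
E
```

```text
time_s: 14.37
eef_pos: [0.5756, 0.1301, 0.1869]
eef_rot: [0.322, -0.322, -0.629, 0.63]
wrist_force: [0.0, -0.0, -1.0]
opening: 0.148
time_s: 14.95
eef_pos: [0.5757, 0.1301, 0.187]
eef_rot: [0.494, -0.494, -0.506, 0.506]
wrist_force: [-0.1, 0.2, -1.4]
opening: 0.151
mat 517.5471801757812 -68.37015533447266 75.34971618652344
t14.95 tcp [575.7 130.1 187. ] q [ 0.02  0.22  1.58 -0.    1.35 -1.57] F [-0.1  0.2 -1.4] op 0.151
tool x [-0.024  1.    -0.   ] y [-0.001 -0.    -1.   ] z [-1.    -0.024  0.001]
shift tool mm [-197.    47.    62.9] rot deg [-0.04  1.4  -0.  ]
```

View pics/w15.png

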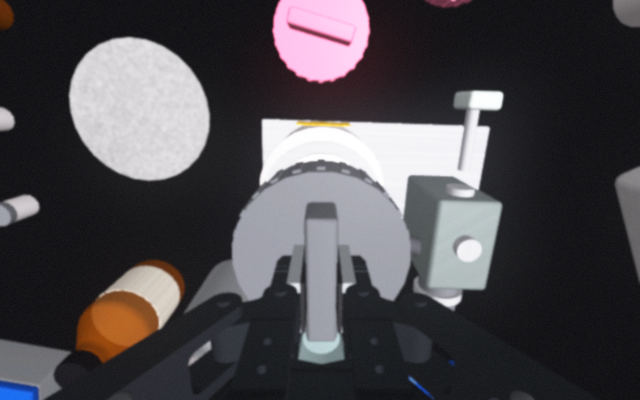

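```bash
python3 -m jog '[[-15,0,5,0,0.7,0,1],[-27,0,9,0,0.7,0,1],[-28,0,9,0,0,0,1],[-28,0,9,0,0,0,1],[-28,0,9,0,0,0,1],[-28,0,9,0,0,0,1],[-28,0,9,0,0,0,1],[-15,0,4,0,0,0,1]]'; python3 -m jog '[[0,35,0,0,0,0,1],[0,35,0,0,0,0,1],[0,35,0,0,0,0,1],[0,35,0,0,0,0,1],[0,15,0,0,0,0,1],[0,0,0,0,0,0,1],[0,0,0,0,0,0,1]]'; python3 - <<'E'
from h import *
go([.5175,-.0684,.0002],[0,1,0])
cv2.imwrite("pics/w16.png",camera("wrist"))
E
```

```text
time_s: 15.67
eef_pos: [0.5118, -0.0694, 0.1873]
eef_rot: [-0.5, 0.501, 0.499, -0.5]
wrist_force: [0.3, 0.1, -1.2]
opening: 0.146
time_s: 16.25
eef_pos: [0.5123, -0.0667, 0.0319]
eef_rot: [0.501, -0.5, -0.499, 0.5]
wrist_force: [-0.1, 1.2, -0.7]
opening: 0.15
t16.25 tcp [512.3 -66.7  31.9] q [-0.36  0.27  1.87 -0.    1.01 -1.93] F [-0.1  1.2 -0.7] op 0.150
tool x [0.002 1.    0.001] y [-0.002  0.001 -1.   ] z [-1.     0.002  0.002]
shift tool mm [-1.7 31.7 -5.2] rot deg [-0.1  -0.1   0.04]
```

View pics/w16.png

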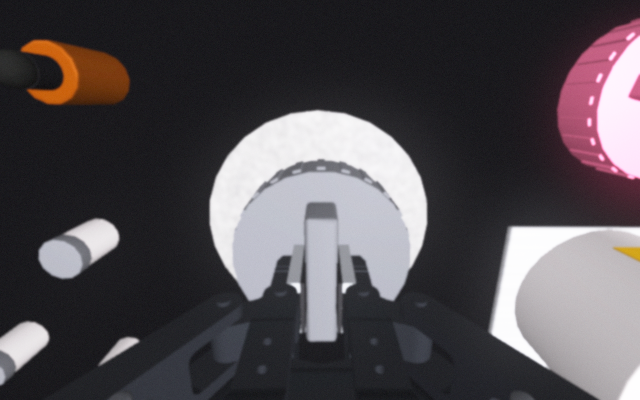

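```bash
python3 -m jog '[[-1.5,12,-5,0,0,0,1],[0,12,0,0,0,0,1],[0,4,0,0,0,0,1],[0,0,0,0,0,0,1],[0,2,0,0,0,0,1],[0,0,0,0,0,0,1]]'; python3 -m jog '[[0,1,0,0,0,0,1],[0,0,0,0,0,0,1]]'
```

```text
time_s: 16.8
eef_pos: [0.518, -0.0684, 0.0026]
eef_rot: [-0.501, 0.501, 0.499, -0.499]
wrist_force: [1.9, 0.3, -0.4]
opening: 0.145
time_s: 16.97
eef_pos: [0.5181, -0.0684, 0.0016]
eef_rot: [-0.501, 0.501, 0.499, -0.499]
wrist_force: [-0.2, 0.5, -0.7]
opening: 0.149
```

```bash
python3 -m jog '[[0,1,0,0,0,0,1],[0,0,0,0,0,0,1]]'; python3 -m jog '[[0,0.7,0,0,0,0,1],[0,0,0,0,0,0,1]]'
```

```text
time_s: 17.13
eef_pos: [0.5179, -0.0684, 0.0003]
eef_rot: [-0.501, 0.501, 0.499, -0.499]
wrist_force: [1.1, -0.2, -1.1]
opening: 0.15
time_s: 17.3
eef_pos: [0.5179, -0.0684, 0.0002]
eef_rot: [0.501, -0.501, -0.499, 0.499]
wrist_force: [-2.4, 1.3, 3.5]
opening: 0.152
```

```bash
python3 -m jog '[[0,0,0,0,0,0,-1],[0,0,0,0,0,0,-1],[0,0,0,0,0,0,-1],[0,0,0,0,0,0,-1],[0,0,0,0,0,0,-1],[0,0,0,0,0,0,-1],[0,0,0,0,0,0,-1],[0,0,0,0,0,0,-1]]'; python3 -m jog '[[0,-10,0,0,0,0,-1],[0,-35,0,0,0,0,-1],[0,-35,0,0,0,0,-1],[-20,-35,5,0,0,0,-1],[-30,-35,5,0,0,0,-1],[-30,-35,5,0,0,0,-1],[-30,-20,5,0,0,0,-1],[-30,0,5,0,0,0,-1]]'; python3 -m jog '[[-30,0,0,0,0,0,-1],[0,0,0,0,0,0,-1],[0,0,0,0,0,0,-1]]'; python3 - <<'E'
from h import *
state()
m=camera_model("wrist");np.save("w17.npy",m["pose"])
cv2.imwrite("pics/w17.png",camera("wrist"))
cv2.imwrite("pics/s17.png",camera("side"))
E
```

```text
time_s: 17.97
eef_pos: [0.5179, -0.0684, -0.0004]
eef_rot: [0.501, -0.501, -0.499, 0.499]
wrist_force: [-0.8, 0.3, -0.0]
opening: 1.0
time_s: 18.63
eef_pos: [0.4958, -0.2051, 0.2045]
eef_rot: [-0.497, 0.504, 0.5, -0.499]
wrist_force: [0.9, -0.5, 0.6]
opening: 1.002
time_s: 18.88
eef_pos: [0.4929, -0.2335, 0.1981]
eef_rot: [-0.502, 0.502, 0.498, -0.498]
wrist_force: [0.5, 0.1, -0.6]
opening: 1.002
t18.88 tcp [ 492.9 -233.5  198.1] q [-0.66  0.11  1.68  0.    1.35 -2.22] F [ 0.5  0.1 -0.6] op 1.002
tool x [ 0.007  1.    -0.   ] y [ 0. -0. -1.] z [-1.     0.007 -0.   ]
```

View pics/w17.png

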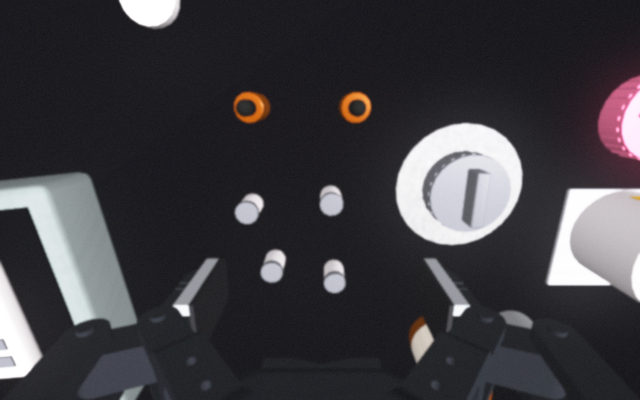

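View pics/s17.png

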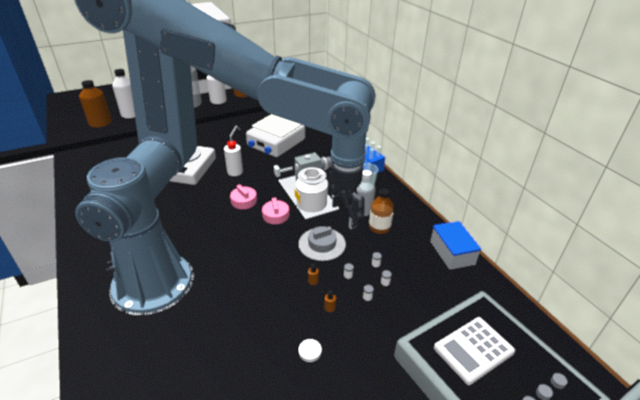

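```bash
python3 - <<'E'
import cv2
a=cv2.imread("pics/w17.png")[175:305,225:360]
cv2.imwrite("pics/w17c.png",cv2.resize(a,None,fx=5,fy=5,interpolation=cv2.INTER_CUBIC))
E
```

```text
(no output)
```

View pics/w17c.png

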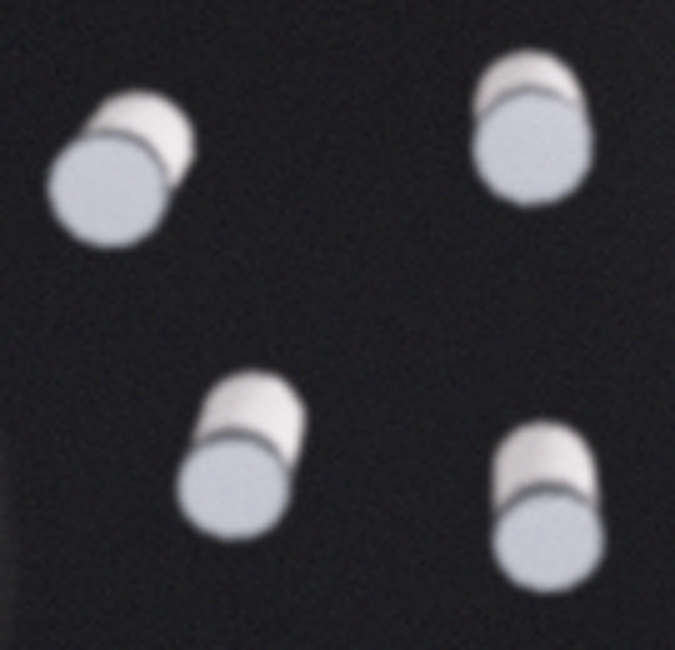

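```bash
python3 - <<'E'
from h import *
m=camera_model("wrist");m["pose"]=np.load("w17.npy")
for p in [(107,188),(533,147),(234,486),(549,538)]:
    print(np.round(onz(m,p[0]/5+225,p[1]/5+175,.038)*1000,1))
mt=camera_model("top")
E
```

```text
[ 536.5 -317.3   38. ]
[ 527.6 -222.3   38. ]
[ 611.4 -292.9   38. ]
[ 626.  -218.2   38. ]
```

```bash
python3 -m jog '[[3,25,-10,0,0,0,-1],[4,35,-12,0,0,0,-1],[4,35,-12,0,0,0,-1],[0,35,0,0,0,0,-1],[0,35,0,0,0,0,-1],[0,0,0,0,0,0,-1],[0,0,0,0,0,0,-1]]'; python3 - <<'E'
from h import *
go([.5276,-.2223,-.0226],[0,1,0])
cv2.imwrite("pics/w18.png",camera("wrist"))
E
```

```text
time_s: 19.57
eef_pos: [0.5258, -0.2188, 0.0309]
eef_rot: [0.502, -0.499, -0.499, 0.5]
wrist_force: [-0.0, -0.7, 1.2]
opening: 1.001
t19.57 tcp [ 525.8 -218.8   30.9] q [-0.6   0.37  1.73  0.    1.04 -2.17] F [-0.  -0.7  1.2] op 1.001
tool x [0.002 1.    0.003] y [-0.005  0.003 -1.   ] z [-1.     0.002  0.005]
shift tool mm [-3.6 53.5 -2.1] rot deg [-0.26 -0.12  0.19]
```

View pics/w18.png

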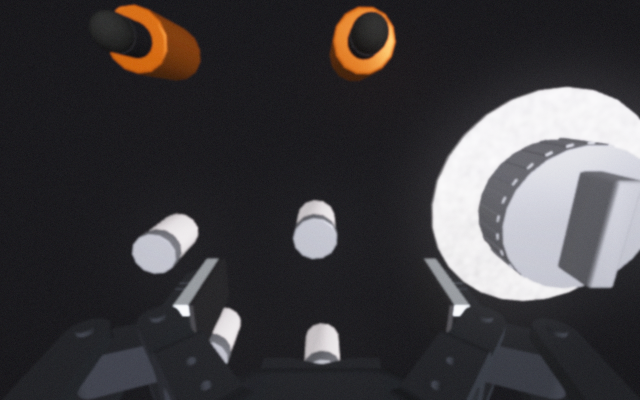

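```bash
python3 -m jog '[[-3.5,20,-1.5,0,0,0,-1],[0,20,0,0,0,0,-1],[0,13.5,0,0,0,0,-1],[0,0,0,0,0,0,-1],[0,0,0,0,0,0,-1]]'; python3 -m jog '[[0,0,0,0,0,0,1],[0,0,0,0,0,0,1],[0,0,0,0,0,0,1],[0,0,0,0,0,0,1],[0,0,0,0,0,0,1],[0,0,0,0,0,0,1],[0,0,0,0,0,0,1],[0,0,0,0,0,0,1]]'; python3 - <<'E'
from h import *
state()
cv2.imwrite("pics/w19.png",camera("wrist"))
E
```

```text
time_s: 20.03
eef_pos: [0.5294, -0.225, -0.0197]
eef_rot: [-0.501, 0.501, 0.499, -0.499]
wrist_force: [0.3, -0.4, -0.6]
opening: 0.995
time_s: 20.7
eef_pos: [0.5293, -0.2252, -0.0202]
eef_rot: [-0.501, 0.501, 0.499, -0.499]
wrist_force: [0.0, 0.5, 5.6]
opening: 0.282
t20.70 tcp [ 529.3 -225.2  -20.2] q [-0.61  0.46  1.73 -0.    0.94 -2.18] F [0.  0.5 5.6] op 0.282
tool x [ 0.004  1.    -0.001] y [ 0.001 -0.001 -1.   ] z [-1.     0.004 -0.001]
```

View pics/w19.png

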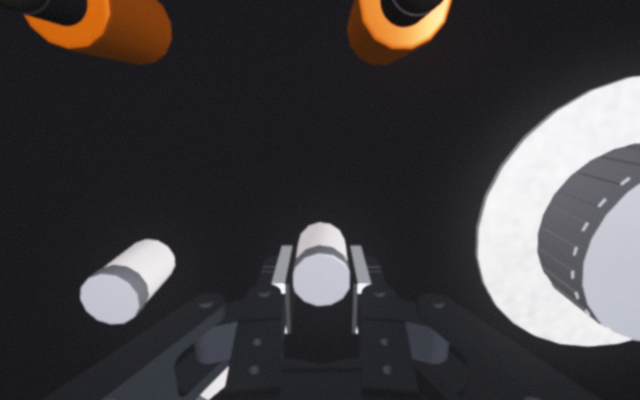

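```bash
python3 -m jog '[[0,-20,0,0,0,0,1],[0,-36,0,0,0,0,1],[0,-36,0,0,0,0,1],[0,-36,0,0,0,0,1],[0,-36,0,0,0,0,1],[15,-21,-3,0,0,0,1],[30,0,-5,0,0,0,1],[35,0,-5,0,0,0,1]]'; python3 -m jog '[[35,0,-5,0,0,0,1],[35,0,-5,0,0,0,1],[35,0,-5,0,0,0,1],[35,0,-5,0,0,0,1],[35,0,-5,0,0,0,1],[30,0,-5,0,0,0,1],[0,0,0,0,0,0,1],[0,0,0,0,0,0,1]]'; python3 - <<'E'
from h import *
go([.576,.1305,.106],[0,1,0])
cv2.imwrite("pics/w20.png",camera("wrist"))
E
```

```text
time_s: 21.42
eef_pos: [0.5433, -0.1461, 0.1663]
eef_rot: [-0.5, 0.503, 0.499, -0.498]
wrist_force: [1.6, 1.2, -0.9]
opening: 0.279
time_s: 22.08
eef_pos: [0.5725, 0.0616, 0.1636]
eef_rot: [0.5, -0.5, -0.5, 0.5]
wrist_force: [-0.6, -0.4, -0.5]
opening: 0.28
t22.08 tcp [572.5  61.6 163.6] q [-0.1   0.21  1.64 -0.    1.3  -1.67] F [-0.6 -0.4 -0.5] op 0.280
tool x [ 0.  1. -0.] y [-0.001 -0.    -1.   ] z [-1.     0.     0.001]
shift tool mm [68.9 57.6 -3.5] rot deg [-0.05 -0.02 -0.01]
```

View pics/w20.png

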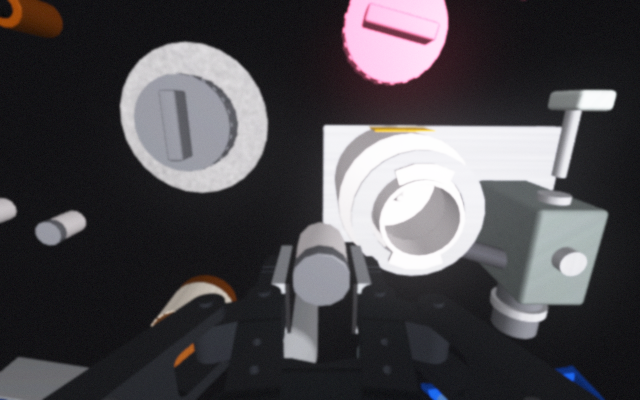

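```bash
python3 - <<'E'
from h import *
m=camera_model("wrist")
for z in (.137,): print(np.round(onz(m,420,219,z),4), proj(m,[.576,.1305,.137]))
E
python3 -m jog '[[20,0,-1,0,0,0,1],[25,0,-1.5,0,0,0,1],[24,0,-1,0,0,0,1],[0,0,0,0,0,0,1],[0,0,0,0,0,0,1]]'; python3 - <<'E'
from h import *
go([.576,.1305,.106],[0,1,0])
cv2.imwrite("pics/w21.png",camera("wrist"))
E
```

```text
[0.5747 0.1272 0.137 ] [424.6628857  220.79502317]
time_s: 22.55
eef_pos: [0.5765, 0.1283, 0.1637]
eef_rot: [-0.501, 0.501, 0.499, -0.499]
wrist_force: [-0.6, -0.8, 0.8]
opening: 0.282
t22.55 tcp [576.5 128.3 163.7] q [ 0.02  0.24  1.6  -0.    1.3  -1.55] F [-0.6 -0.8  0.8] op 0.282
tool x [ 0.003  1.    -0.001] y [-0.    -0.001 -1.   ] z [-1.     0.003  0.   ]
shift tool mm [ 2.2 57.7  0.5] rot deg [-0.03 -0.2  -0.03]
```

View pics/w21.png

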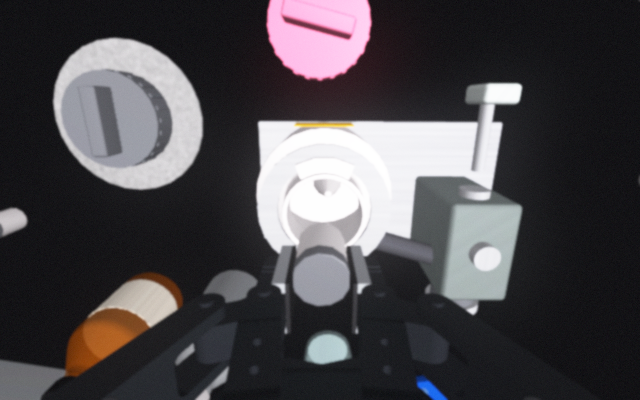

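```bash
python3 -m jog '[[2,15,0.5,0,0,0,1],[0,18,0,0,0,0,1],[0,15,0,0,0,0,1],[0,9,0,0,0,0,1],[0,0,0,0,0,0,1],[0,0,0,0,0,0,1]]'; python3 - <<'E'
from h import *
state()
cv2.imwrite("pics/w22.png",camera("wrist"))
E
```

```text
time_s: 23.1
eef_pos: [0.576, 0.1299, 0.1068]
eef_rot: [0.501, -0.501, -0.498, 0.499]
wrist_force: [0.7, 0.6, 0.5]
opening: 0.279
t23.10 tcp [576.  129.9 106.8] q [ 0.02  0.31  1.64 -0.    1.19 -1.54] F [0.7 0.6 0.5] op 0.279
tool x [ 0.005  1.    -0.   ] y [-0.001 -0.    -1.   ] z [-1.     0.005  0.001]
```

View pics/w22.png

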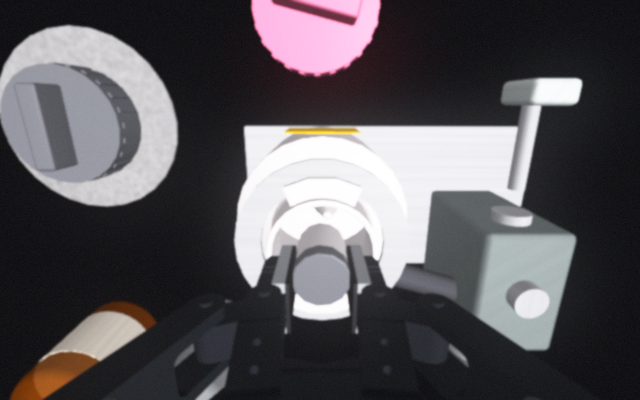

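Centred in the mouth. Release.

```bash
python3 -m jog '[[0,0,0,0,0,0,-1],[0,0,0,0,0,0,-1],[0,0,0,0,0,0,-1],[0,0,0,0,0,0,-1],[0,0,0,0,0,0,-1],[0,0,0,0,0,0,-1],[0,-25,0,0,0,0,-1],[0,-35,0,0,0,0,-1]]'; python3 -m jog '[[0,0,0,0,0,0,-1],[0,0,0,0,0,0,-1]]'; python3 - <<'E'
from h import *
state()
cv2.imwrite("pics/w23.png",camera("wrist"))
E
```

```text
time_s: 23.82
eef_pos: [0.573, 0.1309, 0.1637]
eef_rot: [0.503, -0.499, -0.497, 0.501]
wrist_force: [0.9, 0.4, -0.8]
opening: 0.999
time_s: 23.98
eef_pos: [0.5781, 0.1311, 0.1699]
eef_rot: [-0.5, 0.502, 0.501, -0.498]
wrist_force: [0.0, -0.8, -0.6]
opening: 1.002
t23.98 tcp [578.1 131.1 169.9] q [ 0.02  0.24  1.59 -0.    1.31 -1.54] F [ 0.  -0.8 -0.6] op 1.002
tool x [0.004 1.    0.   ] y [ 0.006  0.    -1.   ] z [-1.     0.004 -0.006]
```

View pics/w23.png

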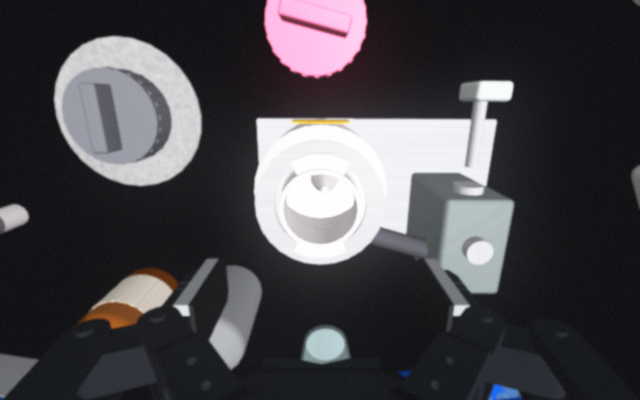

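```bash
python3 -m jog '[[-20,-4,3,0,0,0,-1],[-30,-4,6,0,0,0,-1],[-34,-4,8,0,0,0,-1],[-34,-4,8,0,0,0,-1],[-34,-4,8,0,0,0,-1],[-34,-4,8,0,0,0,-1],[-34,-4,8,0,0,0,-1],[-34,0,8,0,0,0,-1]]'; python3 -m jog '[[-34,0,8,0,0,0,-1],[-34,0,8,0,0,0,-1],[-34,0,8,0,0,0,-1],[-20,0,0,0,0,0,-1],[0,0,0,0,0,0,-1],[0,0,0,0,0,0,-1],[0,0,0,0,0,0,-1]]'; cat > pots.py <<'E'
from h import *
import sys
def look(name):
    state();m=camera_model("wrist");a=camera("wrist");cv2.imwrite(f"pics/{name}.png",a)
    hsv=cv2.cvtColor(a,cv2.COLOR_BGR2HSV)
    g=((a.min(2)>90)&(hsv[...,1]<70)).astype(np.uint8)
    # lids: bluish grey (b-r)
    for c in cv2.findContours(g,0,2)[0]:
        A=cv2.contourArea(c)
        if not 200<A<2500: continue
        msk=np.zeros(g.shape,np.uint8);cv2.drawContours(msk,[c],-1,1,-1)
        lid=cv2.erode(msk,np.ones((2,2)))*((a[...,0].astype(int)-a[...,2]>7).astype(np.uint8))
        lid=cv2.medianBlur(lid,5)
        cc=cv2.findContours(lid,0,2)[0]
        if not cc: continue
        k=max(cc,key=cv2.contourArea)
        if cv2.contourArea(k)<80: continue
        (u,v),r=cv2.minEnclosingCircle(k);p=onz(m,u,v,.038)*1000
        d=r*2/m["K"][0][0]*np.linalg.norm(p/1000-np.array(m["pose"])[:3,3])*1000
        print("lid px",round(u),round(v),"world",np.round(p[:2],1),"diam %.1f"%d)
if __name__=="__main__": look(sys.argv[1])
E
python3 pots.py w24
```

```text
time_s: 24.7
eef_pos: [0.5172, -0.124, 0.1944]
eef_rot: [0.501, -0.501, -0.499, 0.499]
wrist_force: [1.0, -0.6, 0.4]
opening: 1.001
time_s: 25.28
eef_pos: [0.4932, -0.2436, 0.1938]
eef_rot: [0.502, -0.5, -0.499, 0.499]
wrist_force: [0.3, 0.3, -0.2]
opening: 0.998
t25.28 tcp [ 493.2 -243.6  193.8] q [-0.67  0.13  1.67  0.    1.35 -2.24] F [ 0.3  0.3 -0.2] op 0.998
tool x [0.004 1.    0.002] y [-0.002  0.002 -1.   ] z [-1.     0.004  0.002]
lid px 134 392 world [ 787.7 -493.8] diam 50.3
lid px 343 285 world [ 625.9 -218.5] diam 26.5
lid px 448 283 world [624.4 -94. ] diam 77.9
lid px 196 282 world [ 622.1 -392.2] diam 77.5
lid px 279 274 world [ 611.3 -292.9] diam 26.0
lid px 255 214 world [ 536.9 -317. ] diam 26.1
```

View pics/w24.png

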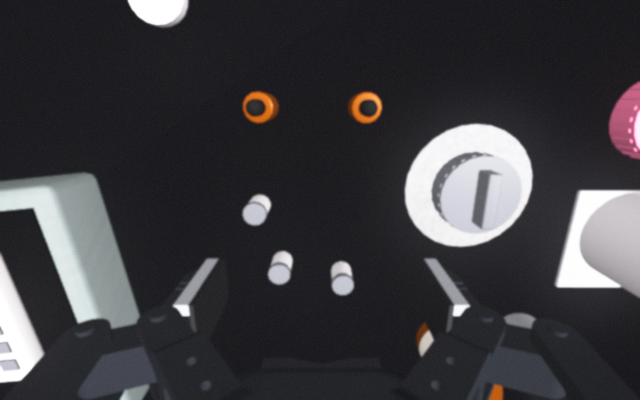

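```bash
python3 -m jog '[[-18,20,-11,0,0,0,-1],[-19,30,-11,0,0,0,-1],[-19,35,-11,0,0,0,-1],[-18,35,-11,0,0,0,-1],[0,35,0,0,0,0,-1],[0,15,0,0,0,0,-1],[0,0,0,0,0,0,-1],[0,0,0,0,0,0,-1]]'; python3 - <<'E'
from h import *
go([.5369,-.317,-.0218],[0,1,0])
cv2.imwrite("pics/w25.png",camera("wrist"))
E
```

```text
time_s: 26.0
eef_pos: [0.5372, -0.317, 0.0241]
eef_rot: [0.501, -0.5, -0.499, 0.5]
wrist_force: [0.7, 0.8, 0.6]
opening: 0.999
t26.00 tcp [ 537.2 -317.    24.1] q [-0.72  0.48  1.59  0.    1.07 -2.29] F [0.7 0.8 0.6] op 0.999
tool x [0.002 1.    0.002] y [-0.002  0.002 -1.   ] z [-1.     0.002  0.002]
shift tool mm [-0.1 45.9  0.2] rot deg [-0.11 -0.12  0.11]
```

View pics/w25.png

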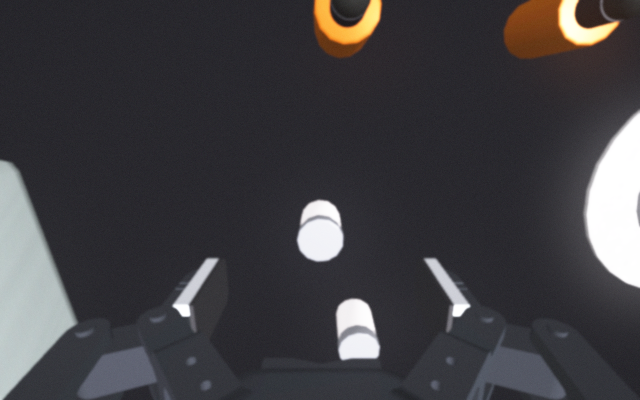

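```bash
python3 -m jog '[[0,20,0,0,0,0,-1],[0,16,0,0,0,0,-1],[0,8,0,0,0,0,-1],[0,0,0,0,0,0,-1],[0,0,0,0,0,0,-1]]'; python3 -m jog '[[0,0,0,0,0,0,1],[0,0,0,0,0,0,1],[0,0,0,0,0,0,1],[0,0,0,0,0,0,1],[0,0,0,0,0,0,1],[0,0,0,0,0,0,1],[0,0,0,0,0,0,1],[0,0,0,0,0,0,1]]'; python3 -m jog '[[0,-20,0,0,0,0,1],[0,-36,0,0,0,0,1],[0,-36,0,0,0,0,1],[0,-36,0,0,0,0,1],[0,-36,0,0,0,0,1],[0,-20,0,0,0,0,1],[0,0,0,0,0,0,1],[0,0,0,0,0,0,1]]'; python3 - <<'E'
from h import *
go([.576,.1305,.166],[0,1,0])
cv2.imwrite("pics/w26.png",camera("wrist"))
E
```

```text
time_s: 26.47
eef_pos: [0.5383, -0.3191, -0.0175]
eef_rot: [-0.5, 0.501, 0.499, -0.499]
wrist_force: [0.5, -0.4, 0.6]
opening: 0.999
time_s: 27.13
eef_pos: [0.538, -0.3193, -0.0183]
eef_rot: [-0.5, 0.501, 0.499, -0.499]
wrist_force: [-0.4, 0.4, 5.8]
opening: 0.278
time_s: 27.8
eef_pos: [0.538, -0.3193, 0.1662]
eef_rot: [-0.5, 0.502, 0.499, -0.499]
wrist_force: [-0.1, -0.1, -0.2]
opening: 0.28
t27.80 tcp [ 538.  -319.3  166.2] q [-0.73  0.31  1.5  -0.    1.32 -2.29] F [-0.1 -0.1 -0.2] op 0.280
tool x [ 0.004  1.    -0.002] y [ 0.002 -0.002 -1.   ] z [-1.     0.004 -0.002]
shift tool mm [450.   -0.5 -36.4] rot deg [ 0.11 -0.21 -0.1 ]
```

View pics/w26.png

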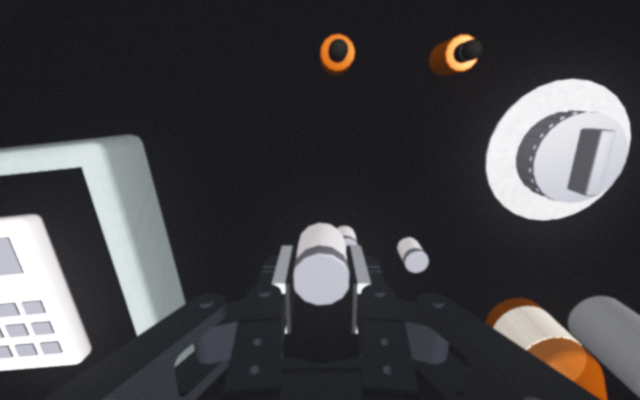

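```bash
python3 -m jog '[[18,0,-1,0,-0.2,0,1],[28,0,-2.4,0,0,0,1],[28,0,-2.4,0,0,0,1],[28,0,-2.4,0,0,0,1],[28,0,-2.4,0,0,0,1],[28,0,-2.4,0,0,0,1],[28,0,-2.4,0,0,0,1],[28,0,-2.4,0,0,0,1]]'; python3 -m jog '[[28,0,-2.4,0,0,0,1],[28,0,-2.4,0,0,0,1],[28,0,-2.4,0,0,0,1],[28,0,-2.4,0,0,0,1],[28,0,-2.4,0,0,0,1],[28,0,-2.4,0,0,0,1],[28,0,-2,0,0,0,1],[26,0,-2,0,0,0,1]]'; python3 -m jog '[[14,0,-1,0,0,0,1],[0,0,0,0,0,0,1],[0,0,0,0,0,0,1]]';  python3 - <<'E'
from h import *
go([.576,.1302,.108],[0,1,0])
E
```

```text
time_s: 28.52
eef_pos: [0.5536, -0.1021, 0.1625]
eef_rot: [0.502, -0.498, -0.499, 0.501]
wrist_force: [0.2, -0.5, 0.3]
opening: 0.284
time_s: 29.18
eef_pos: [0.5716, 0.1195, 0.1624]
eef_rot: [0.501, -0.499, -0.499, 0.501]
wrist_force: [0.4, -0.2, -0.4]
opening: 0.277
time_s: 29.43
eef_pos: [0.5737, 0.1316, 0.1635]
eef_rot: [0.5, -0.499, -0.5, 0.501]
wrist_force: [-0.7, -0.7, -0.6]
opening: 0.282
t29.43 tcp [573.7 131.6 163.5] q [ 0.02  0.24  1.6  -0.    1.3  -1.55] F [-0.7 -0.7 -0.6] op 0.282
tool x [-0.002  1.    -0.001] y [-0.003 -0.001 -1.   ] z [-1.    -0.002  0.003]
shift tool mm [-1.4 55.5 -2.5] rot deg [-0.15  0.1  -0.03]
```

```bash
python3 -m jog '[[-1.4,15,-2,0,0,0,1],[0,18,0,0,0,0,1],[0,14,0,0,0,0,1],[0,8,0,0,0,0,1],[0,0,0,0,0,0,1],[0,0,0,0,0,0,1]]'; python3 - <<'E'
from h import *
state()
cv2.imwrite("pics/w27.png",camera("wrist"))
E
```

```text
time_s: 29.93
eef_pos: [0.5765, 0.1288, 0.1097]
eef_rot: [0.501, -0.5, -0.499, 0.5]
wrist_force: [0.8, -0.4, 0.3]
opening: 0.281
t29.93 tcp [576.5 128.8 109.7] q [ 0.02  0.3   1.64 -0.    1.2  -1.55] F [ 0.8 -0.4  0.3] op 0.281
tool x [ 0.001  1.    -0.   ] y [-0.001 -0.    -1.   ] z [-1.     0.001  0.001]
```

View pics/w27.png

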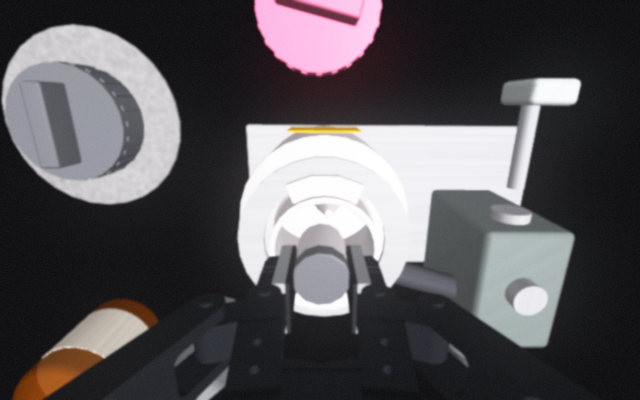

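```bash
python3 -m jog '[[0,0,0,0,0,0,-1],[0,0,0,0,0,0,-1],[0,0,0,0,0,0,-1],[0,0,0,0,0,0,-1],[0,0,0,0,0,0,-1],[0,0,0,0,0,0,-1],[0,-20,0,0,0,0,-1],[0,-30,0,0,0,0,-1]]'; python3 -m jog '[[-10,-20,0,0,0,0,-1],[-28,-5,4,0,0,0,-1],[-28,0,5,0,0,0,-1],[-28,0,5,0,0,0,-1],[-28,0,5,0,0,0,-1],[-28,0,5,0,0,0,-1],[-28,0,5,0,0,0,-1],[-28,0,5,0,0,0,-1]]'; python3 -m jog '[[-28,0,5,0,0,0,-1],[-28,0,5,0,0,0,-1],[-28,0,5,0,0,0,-1],[-28,0,5,0,0,0,-1],[-28,0,5,0,0,0,-1],[-20,0,5,0,0,0,-1],[0,0,0,0,0,0,-1],[0,0,0,0,0,0,-1]]'; python3 pots.py w28
```

```text
time_s: 30.65
eef_pos: [0.574, 0.1297, 0.157]
eef_rot: [0.502, -0.498, -0.498, 0.502]
wrist_force: [1.4, 0.1, 0.2]
opening: 1.006
time_s: 31.32
eef_pos: [0.5424, -0.0775, 0.1852]
eef_rot: [-0.5, 0.5, 0.5, -0.5]
wrist_force: [0.7, -0.2, -0.1]
opening: 1.003
time_s: 31.98
eef_pos: [0.5124, -0.2371, 0.1849]
eef_rot: [0.501, -0.5, -0.499, 0.499]
wrist_force: [0.3, 0.5, 0.2]
opening: 1.001
t31.98 tcp [ 512.4 -237.1  184.9] q [-0.64  0.17  1.64  0.    1.33 -2.21] F [0.3 0.5 0.2] op 1.001
tool x [0.002 1.    0.   ] y [-0.  0. -1.] z [-1.     0.002  0.   ]
lid px 448 284 world [639.4 -91.9] diam 76.8
lid px 194 282 world [ 635.8 -383. ] diam 74.8
lid px 338 274 world [ 626.  -218.6] diam 26.0
lid px 272 263 world [ 611.5 -292.9] diam 26.3
```

View pics/w28.png

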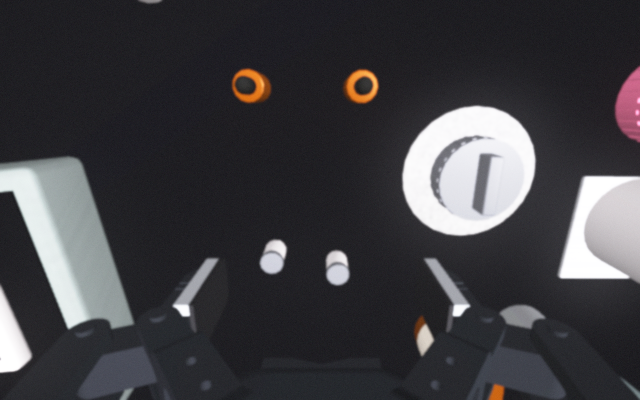

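```bash
python3 -m jog '[[5,10,-20,0,0,0,-0.3],[5,25,-24,0,0,0,-0.3],[5,30,-24,0,0,0,-0.3],[3.5,30,-24,0,0,0,-0.3],[0,30,-21,0,0,0,-0.3],[0,30,0,0,0,0,-0.3],[0,0,0,0,0,0,-0.3],[0,0,0,0,0,0,-0.3]]'; python3 - <<'E'
from h import *
go([.626,-.2186,-.021],[0,1,0])
cv2.imwrite("pics/w29.png",camera("wrist"))
E
```

```text
time_s: 32.7
eef_pos: [0.6241, -0.2152, 0.0279]
eef_rot: [0.502, -0.498, -0.5, 0.501]
wrist_force: [1.0, 0.3, -0.1]
opening: 0.65
t32.70 tcp [ 624.1 -215.2   27.9] q [-0.51  0.55  1.48  0.    1.12 -2.08] F [ 1.   0.3 -0.1] op 0.650
tool x [-0.002  1.     0.003] y [-0.005  0.003 -1.   ] z [-1.    -0.002  0.005]
shift tool mm [-3.5 48.9 -2.1] rot deg [-0.28  0.09  0.16]
```

View pics/w29.png

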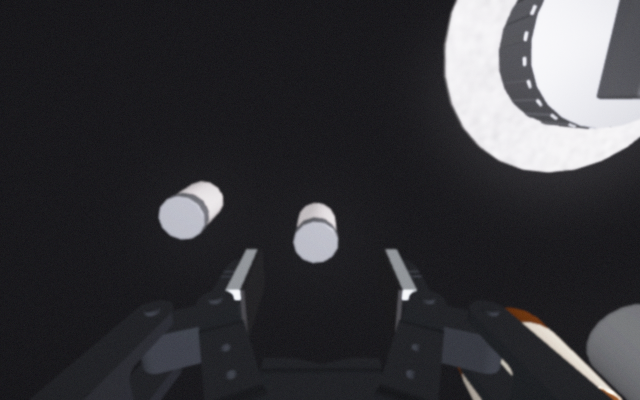

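```bash
python3 -m jog '[[-3.5,20,-2,0,0,0,-0.3],[0,18,0,0,0,0,-0.3],[0,9,0,0,0,0,-0.3],[0,0,0,0,0,0,-0.3],[0,0,0,0,0,0,-0.3]]'; python3 -m jog '[[0,0,0,0,0,0,1],[0,0,0,0,0,0,1],[0,0,0,0,0,0,1],[0,0,0,0,0,0,1],[0,0,0,0,0,0,1],[0,0,0,0,0,0,1]]'; python3 -m jog '[[0,-20,0,0,0,0,1],[0,-36,0,0,0,0,1],[0,-36,0,0,0,0,1],[0,-36,0,0,0,0,1],[0,-36,0,0,0,0,1],[0,-20,0,0,0,0,1],[0,0,0,0,0,0,1],[0,0,0,0,0,0,1]]'; python3 - <<'E'
from h import *
go([.576,.1302,.166],[0,1,0])
cv2.imwrite("pics/w30.png",camera("wrist"))
E
```

```text
time_s: 33.17
eef_pos: [0.6283, -0.2216, -0.0153]
eef_rot: [-0.5, 0.501, 0.5, -0.5]
wrist_force: [-0.2, 0.4, 0.3]
opening: 0.649
time_s: 33.67
eef_pos: [0.629, -0.222, -0.015]
eef_rot: [-0.499, 0.501, 0.5, -0.5]
wrist_force: [-0.6, 0.2, 7.3]
opening: 0.283
time_s: 34.33
eef_pos: [0.6287, -0.2218, 0.1693]
eef_rot: [-0.499, 0.501, 0.5, -0.5]
wrist_force: [-0.5, 0.5, -1.4]
opening: 0.28
t34.33 tcp [ 628.7 -221.8  169.3] q [-0.52  0.4   1.39 -0.    1.35 -2.09] F [-0.5  0.5 -1.4] op 0.280
tool x [ 0.     1.    -0.002] y [ 0.004 -0.002 -1.   ] z [-1.     0.    -0.004]
shift tool mm [352.    2.4  52.8] rot deg [ 0.2  -0.01 -0.12]
```

View pics/w30.png

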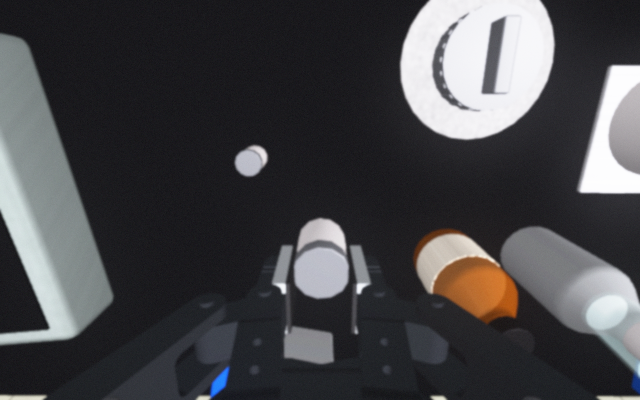

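```bash
python3 -m jog '[[18,0,8,0,0,0,1],[28,0,8,0,0,0,1],[28,0,8,0,0,0,1],[28,0,8,0,0,0,1],[28,0,8,0,0,0,1],[28,0,6,0,0,0,1],[28,0,5,0,0,0,1],[28,0,2,0,0,0,1]]'; python3 -m jog '[[28,0,0,0,0,0,1],[28,0,0,0,0,0,1],[28,0,0,0,0,0,1],[28,0,0,0,0,0,1],[20,0,0,0,0,0,1],[0,0,0,0,0,0,1],[0,0,0,0,0,0,1],[0,0,0,0,0,0,1]]';  python3 - <<'E'
from h import *
go([.578,.1302,.114],[0,1,0])
E
```

```text
time_s: 35.05
eef_pos: [0.5724, -0.0057, 0.1645]
eef_rot: [0.502, -0.499, -0.499, 0.501]
wrist_force: [0.5, -0.7, -0.3]
opening: 0.28
time_s: 35.72
eef_pos: [0.5739, 0.1242, 0.1654]
eef_rot: [0.501, -0.499, -0.499, 0.501]
wrist_force: [-0.2, 0.4, -1.2]
opening: 0.282
t35.72 tcp [573.9 124.2 165.4] q [ 0.01  0.24  1.6  -0.    1.31 -1.56] F [-0.2  0.4 -1.2] op 0.282
tool x [ 0.     1.    -0.001] y [-0.003 -0.001 -1.   ] z [-1.     0.     0.003]
shift tool mm [ 6.  51.4 -4.3] rot deg [-0.16 -0.   -0.03]
```

```bash
python3 -m jog '[[6,10,-4,0,0,0,1],[0,15,0,0,0,0,1],[0,16,0,0,0,0,1],[0,9,0,0,0,0,1],[0,0,0,0,0,0,1],[0,0,0,0,0,0,1]]'; python3 - <<'E'
from h import *
state()
cv2.imwrite("pics/w31.png",camera("wrist"))
E
```

```text
time_s: 36.22
eef_pos: [0.5784, 0.1302, 0.1161]
eef_rot: [0.501, -0.5, -0.499, 0.5]
wrist_force: [-0.3, 0.3, -0.1]
opening: 0.277
t36.22 tcp [578.4 130.2 116.1] q [ 0.02  0.3   1.63 -0.    1.21 -1.55] F [-0.3  0.3 -0.1] op 0.277
tool x [ 0.001  1.    -0.   ] y [-0.002 -0.    -1.   ] z [-1.     0.001  0.002]
```

View pics/w31.png

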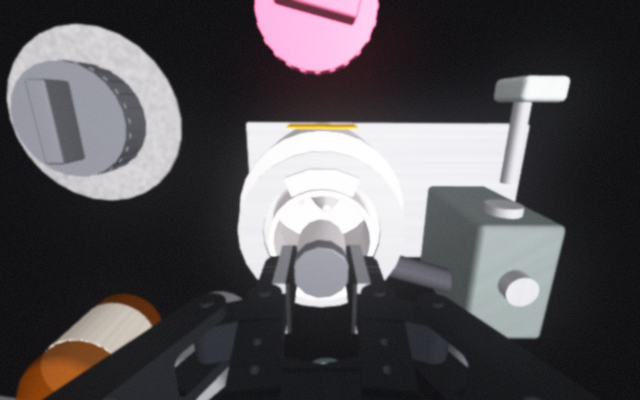

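```bash
python3 -m jog '[[0,3,0,0,0,0,1],[0,0,0,0,0,0,1],[0,0,0,0,0,0,-1],[0,0,0,0,0,0,-1],[0,0,0,0,0,0,-1],[0,0,0,0,0,0,-1],[0,0,0,0,0,0,-1],[0,0,0,0,0,0,-1]]'; python3 -m jog '[[0,-20,0,0,0,0,-1],[0,-30,0,0,0,0,-1],[0,0,0,0,0,0,-1],[0,0,0,0,0,0,-1]]'; python3 - <<'E'
from h import *
state()
cv2.imwrite("pics/w32.png",camera("wrist"))
E
```

```text
time_s: 36.93
eef_pos: [0.5789, 0.1307, 0.1141]
eef_rot: [-0.5, 0.5, 0.5, -0.5]
wrist_force: [-0.4, 0.8, 0.3]
opening: 1.004
time_s: 37.27
eef_pos: [0.5805, 0.1308, 0.1663]
eef_rot: [-0.499, 0.501, 0.501, -0.499]
wrist_force: [-0.2, -0.4, -0.2]
opening: 0.996
t37.27 tcp [580.5 130.8 166.3] q [ 0.02  0.25  1.59 -0.    1.3  -1.55] F [-0.2 -0.4 -0.2] op 0.996
tool x [0. 1. 0.] y [ 0.005  0.    -1.   ] z [-1.     0.    -0.005]
```

View pics/w32.png

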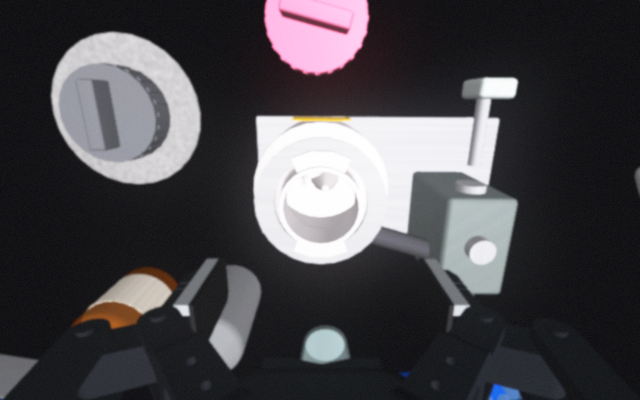

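Third pot is down inside. Back for the last one.

```bash
python3 -m jog '[[-15,-10,0,0,0,0,-1],[-28,-5,3,0,0,0,-1],[-28,0,5,0,0,0,-1],[-28,0,5,0,0,0,-1],[-28,0,5,0,0,0,-1],[-28,0,5,0,0,0,-1],[-28,0,5,0,0,0,-1],[-28,0,5,0,0,0,-1]]'; python3 -m jog '[[-28,0,5,0,0,0,-1],[-28,0,5,0,0,0,-1],[-28,0,5,0,0,0,-1],[-28,0,5,0,0,0,-1],[-28,0,5,0,0,0,-1],[-20,0,5,0,0,0,-1],[0,0,0,0,0,0,-1],[0,0,0,0,0,0,-1]]'; python3 pots.py w33
```

```text
time_s: 37.98
eef_pos: [0.5444, -0.0812, 0.1775]
eef_rot: [0.501, -0.499, -0.5, 0.5]
wrist_force: [-0.4, -0.5, 0.2]
opening: 0.998
time_s: 38.65
eef_pos: [0.5147, -0.2406, 0.1775]
eef_rot: [0.502, -0.5, -0.499, 0.499]
wrist_force: [0.3, 1.0, 0.8]
opening: 1.0
t38.65 tcp [ 514.7 -240.6  177.5] q [-0.65  0.18  1.64  0.    1.32 -2.21] F [0.3 1.  0.8] op 1.000
tool x [0.003 1.    0.002] y [-0.002  0.002 -1.   ] z [-1.     0.003  0.002]
lid px 448 283 world [635.7 -98.2] diam 75.8
lid px 194 282 world [ 633.2 -383. ] diam 73.1
lid px 274 264 world [ 611.4 -292.9] diam 26.0
```

View pics/w33.png

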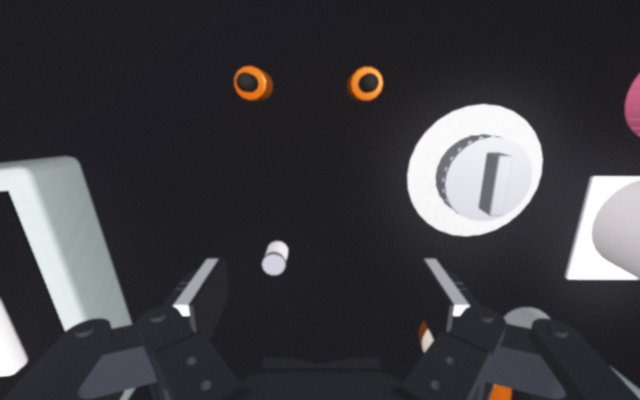

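```bash
python3 -m jog '[[-12,10,-15,0,0,0,-0.6],[-13,25,-20,0,0,0,-0.6],[-13,30,-20,0,0,0,-0.6],[-13,30,-20,0,0,0,-0.6],[0,30,-19,0,0,0,-0.6],[0,25,0,0,0,0,-0.6],[0,0,0,0,0,0,-0.6],[0,0,0,0,0,0,-0.6]]'; python3 -m jog '[[0,0,0,0,0,0,-0.6],[0,0,0,0,0,0,-0.6]]'; python3 - <<'E'
from h import *
go([.6114,-.2929,-.020],[0,1,0])
cv2.imwrite("pics/w34.png",camera("wrist"))
E
```

```text
time_s: 39.37
eef_pos: [0.6084, -0.2886, 0.0267]
eef_rot: [0.502, -0.498, -0.5, 0.501]
wrist_force: [0.2, -0.1, 0.6]
opening: 0.798
time_s: 39.53
eef_pos: [0.6111, -0.2917, 0.0318]
eef_rot: [-0.499, 0.501, 0.5, -0.5]
wrist_force: [-0.6, -0.8, -0.5]
opening: 0.802
t39.53 tcp [ 611.1 -291.7   31.8] q [-0.62  0.57  1.44  0.    1.13 -2.19] F [-0.6 -0.8 -0.5] op 0.802
tool x [-0.     1.    -0.002] y [ 0.003 -0.002 -1.   ] z [-1.    -0.    -0.003]
shift tool mm [-1.1 51.8 -0.2] rot deg [ 0.18  0.02 -0.13]
```

View pics/w34.png

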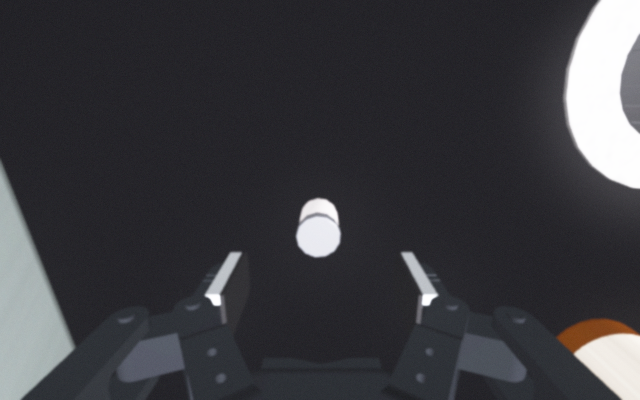

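```bash
python3 -m jog '[[-1,20,0,0,0,0,-0.6],[0,20,0,0,0,0,-0.6],[0,10,0,0,0,0,-0.6],[0,0,0,0,0,0,-0.6],[0,0,0,0,0,0,-0.6]]'; python3 -m jog '[[0,0,0,0,0,0,1],[0,0,0,0,0,0,1],[0,0,0,0,0,0,1],[0,0,0,0,0,0,1],[0,0,0,0,0,0,1],[0,0,0,0,0,0,1],[0,0,0,0,0,0,1]]'; python3 -m jog '[[0,-20,0,0,0,0,1],[0,-36,0,0,0,0,1],[0,-36,0,0,0,0,1],[0,-36,0,0,0,0,1],[0,-36,0,0,0,0,1],[0,-20,0,0,0,0,1],[0,0,0,0,0,0,1],[0,0,0,0,0,0,1]]'; python3 - <<'E'
from h import *
go([.576,.1302,.166],[0,1,0])
cv2.imwrite("pics/w35.png",camera("wrist"))
E
```

```text
time_s: 40.0
eef_pos: [0.6097, -0.2924, -0.0204]
eef_rot: [-0.5, 0.5, 0.5, -0.5]
wrist_force: [0.4, -0.1, 0.4]
opening: 0.803
time_s: 40.58
eef_pos: [0.6107, -0.2929, -0.0196]
eef_rot: [-0.499, 0.501, 0.5, -0.5]
wrist_force: [-0.7, 0.6, 5.9]
opening: 0.282
time_s: 41.25
eef_pos: [0.6105, -0.2928, 0.1649]
eef_rot: [-0.499, 0.501, 0.5, -0.5]
wrist_force: [-0.4, -0.3, -1.5]
opening: 0.281
t41.25 tcp [ 610.5 -292.8  164.9] q [-0.62  0.43  1.36 -0.    1.35 -2.19] F [-0.4 -0.3 -1.5] op 0.281
tool x [ 0.     1.    -0.002] y [ 0.003 -0.002 -1.   ] z [-1.     0.    -0.003]
shift tool mm [423.   -2.1  34.6] rot deg [ 0.16 -0.01 -0.12]
```

View pics/w35.png

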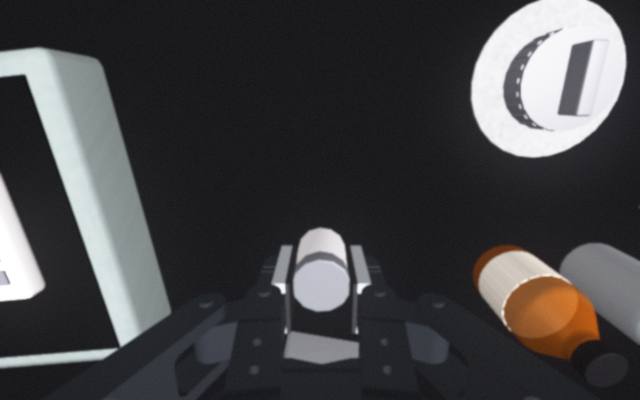

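```bash
python3 -m jog '[[18,0,5,0,0,0,1],[28,0,6,0,0,0,1],[28,0,6,0,0,0,1],[28,0,6,0,0,0,1],[28,0,5,0,0,0,1],[28,0,4,0,0,0,1],[28,0,2,0,0,0,1],[28,0,0,0,0,0,1]]'; python3 -m jog '[[28,0,0,0,0,0,1],[28,0,0,0,0,0,1],[28,0,0,0,0,0,1],[28,0,0,0,0,0,1],[28,0,0,0,0,0,1],[28,0,0,0,0,0,1],[25,0,0,0,0,0,1],[16,0,0,0,0,0,1]]'; python3 -m jog '[[0,0,0,0,0,0,1],[0,0,0,0,0,0,1],[0,0,0,0,0,0,1]]'; python3 - <<'E'
from h import *
go([.576,.1302,.108],[0,1,0])
E
```

```text
time_s: 41.97
eef_pos: [0.5735, -0.0765, 0.1603]
eef_rot: [0.502, -0.499, -0.499, 0.501]
wrist_force: [1.1, 0.1, 0.0]
opening: 0.284
time_s: 42.63
eef_pos: [0.5737, 0.1332, 0.1603]
eef_rot: [0.501, -0.498, -0.499, 0.501]
wrist_force: [0.1, -0.1, 0.4]
opening: 0.282
time_s: 42.88
eef_pos: [0.5749, 0.1301, 0.1614]
eef_rot: [0.501, -0.5, -0.499, 0.501]
wrist_force: [0.3, 0.6, 0.4]
opening: 0.279
t42.88 tcp [574.9 130.1 161.4] q [ 0.02  0.25  1.6  -0.    1.3  -1.55] F [0.3 0.6 0.4] op 0.279
tool x [ 0.     1.    -0.001] y [-0.003 -0.001 -1.   ] z [-1.     0.     0.003]
shift tool mm [ 0.1 53.4 -1.2] rot deg [-0.16 -0.01 -0.03]
```

```bash
python3 -m jog '[[0,10,-1,0,0,0,1],[0,17,0,0,0,0,1],[0,17,0,0,0,0,1],[0,9.5,0,0,0,0,1],[0,0,0,0,0,0,1],[0,0,0,0,0,0,1]]'; python3 - <<'E'
from h import *
state()
cv2.imwrite("pics/w36.png",camera("wrist"))
E
```

```text
time_s: 43.38
eef_pos: [0.5764, 0.13, 0.1087]
eef_rot: [0.501, -0.5, -0.499, 0.5]
wrist_force: [-0.1, -0.1, 0.3]
opening: 0.282
t43.38 tcp [576.4 130.  108.7] q [ 0.02  0.31  1.64 -0.    1.2  -1.55] F [-0.1 -0.1  0.3] op 0.282
tool x [ 0.001  1.    -0.   ] y [-0.002 -0.    -1.   ] z [-1.     0.001  0.002]
```

View pics/w36.png

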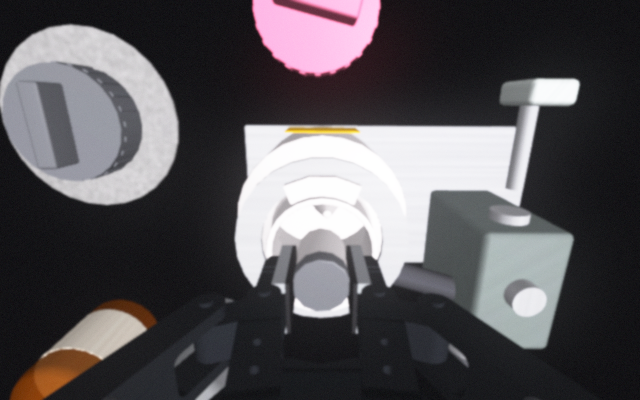

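```bash
python3 -m jog '[[0,0,0,0,0,0,-1],[0,0,0,0,0,0,-1],[0,0,0,0,0,0,-1],[0,0,0,0,0,0,-1],[0,0,0,0,0,0,-1],[0,0,0,0,0,0,-1],[0,-20,0,0,0,0,-1],[0,-30,0,0,0,0,-1]]'; python3 -m jog '[[0,-20,0,0,0,0,-1],[0,0,0,0,0,0,-1],[0,0,0,0,0,0,-1]]'; python3 - <<'E'
from h import *
state()
cv2.imwrite("pics/w37.png",camera("wrist"))
cv2.imwrite("pics/s37.png",camera("side"))
E
```

```text
time_s: 44.1
eef_pos: [0.574, 0.1306, 0.1565]
eef_rot: [0.502, -0.498, -0.498, 0.502]
wrist_force: [0.9, 0.3, 0.2]
opening: 1.0
time_s: 44.35
eef_pos: [0.5778, 0.1308, 0.181]
eef_rot: [-0.499, 0.501, 0.501, -0.499]
wrist_force: [-0.3, 0.1, -0.7]
opening: 0.999
t44.35 tcp [577.8 130.8 181. ] q [ 0.02  0.23  1.58 -0.    1.33 -1.55] F [-0.3  0.1 -0.7] op 0.999
tool x [0. 1. 0.] y [ 0.003  0.    -1.   ] z [-1.     0.    -0.003]
```

View pics/w37.png

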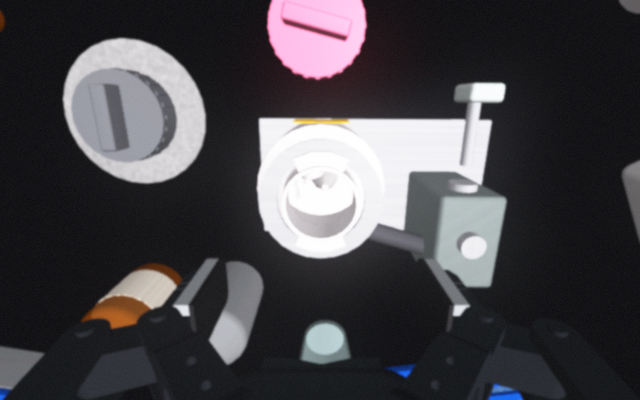

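View pics/s37.png

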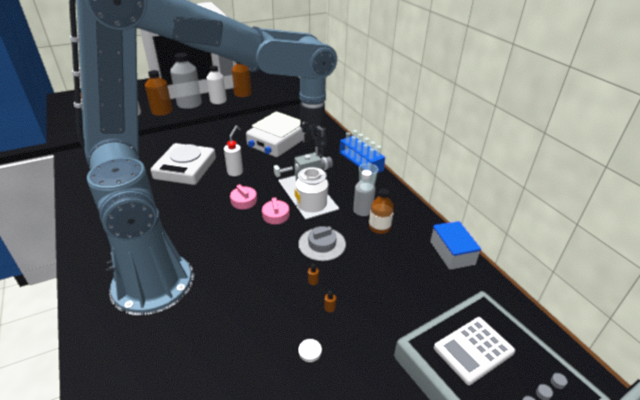

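```bash
python3 -m jog '[[-15,0,4,0,0,0,-1],[-28,0,8,0,0,0,-1],[-28,0,8,0,0,0,-1],[-28,0,8,0,0,0,-1],[-28,0,8,0,0,0,-1],[-28,0,8,0,0,0,-1],[-28,0,8,0,0,0,-1],[-16,0,8,0,0,0,-1]]'; python3 -m jog '[[0,25,0,0,0,0,-1],[0,30,0,0,0,0,-1],[0,25,0,0,0,0,-1],[0,10,0,0,0,0,-1],[0,0,0,0,0,0,-1],[0,0,0,0,0,0,-1],[0,0,0,0,0,0,-1]]';  python3 - <<'E'
from h import *
go([.5179,-.0684,.0003],[0.002,1,0])
m=camera_model("wrist")
cv2.imwrite("pics/w38.png",camera("wrist"))
print(proj(m,[.5179,-.0684,.059]))
E
```

```text
time_s: 45.12
eef_pos: [0.5152, -0.0704, 0.1777]
eef_rot: [0.501, -0.5, -0.499, 0.5]
wrist_force: [0.2, -0.0, -0.3]
opening: 1.001
time_s: 45.7
eef_pos: [0.5177, -0.0685, 0.0907]
eef_rot: [-0.499, 0.501, 0.5, -0.5]
wrist_force: [0.2, -0.0, 0.1]
opening: 0.998
t45.70 tcp [517.7 -68.5  90.7] q [-0.36  0.18  1.83 -0.    1.13 -1.93] F [ 0.2 -0.   0.1] op 0.998
tool x [-0.     1.    -0.001] y [ 0.002 -0.001 -1.   ] z [-1.    -0.    -0.002]
shift tool mm [ 0.1 90.4 -0. ] rot deg [ 0.09  0.12 -0.04]
[321.63162197 213.81080697]
```

View pics/w38.png

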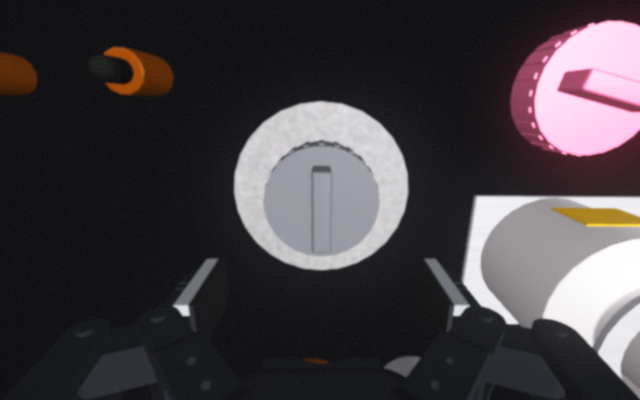

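```bash
python3 -m jog '[[0,20,0,0,0,0,-1],[0,25,0,0,0,0,-1],[0,25,0,0,0,0,-1],[0,15,0,0,0,0,-1],[0,0,0,0,0,0,-1],[0,5,0,0,0,0,-1],[0,0,0,0,0,0,-1],[0,0,0,0,0,0,-1]]'; python3 - <<'E'
from h import *
go([.5179,-.0684,.0003],[0.002,1,0])
E
```

```text
time_s: 46.42
eef_pos: [0.5181, -0.0687, 0.001]
eef_rot: [-0.499, 0.501, 0.5, -0.5]
wrist_force: [-0.3, -0.3, 0.6]
opening: 1.004
t46.42 tcp [518.1 -68.7   1. ] q [-0.36  0.33  1.87 -0.    0.94 -1.93] F [-0.3 -0.3  0.6] op 1.004
tool x [ 0.     1.    -0.001] y [ 0.002 -0.001 -1.   ] z [-1.     0.    -0.002]
shift tool mm [0.3 0.7 0.2] rot deg [ 0.14  0.11 -0.05]
```

```bash
python3 -m jog '[[0,0.4,0,0,0,0,1],[0,0,0,0,0,0,1],[0,0,0,0,0,0,1],[0,0,0,0,0,0,1],[0,0,0,0,0,0,1],[0,0,0,0,0,0,1],[0,0,0,0,0,0,1],[0,0,0,0,0,0,1]]'; python3 -m jog '[[0,0,0,0,0,0,1],[0,0,0,0,0,0,1]]'; python3 -m jog '[[0,-15,0,0,0,0,1],[0,-30,0,0,0,0,1],[0,-35,0,0,0,0,1],[0,-35,0,0,0,0,1],[0,-35,0,0,0,0,1],[0,-30,0,0,0,0,1],[0,0,0,0,0,0,1],[0,0,0,0,0,0,1]]'; python3 - <<'E'
from h import *
go([.5757,.1301,.187],[0,1,0])
cv2.imwrite("pics/w39.png",camera("wrist"))
E
```

```text
time_s: 47.08
eef_pos: [0.5171, -0.0684, -0.0006]
eef_rot: [-0.5, 0.5, 0.5, -0.5]
wrist_force: [-0.1, -0.6, 3.0]
opening: 0.152
time_s: 47.25
eef_pos: [0.5171, -0.0684, -0.0006]
eef_rot: [-0.5, 0.5, 0.5, -0.5]
wrist_force: [0.3, 0.6, 4.2]
opening: 0.151
time_s: 47.92
eef_pos: [0.5179, -0.0686, 0.1808]
eef_rot: [-0.499, 0.501, 0.501, -0.499]
wrist_force: [-0.9, 0.9, -0.8]
opening: 0.152
t47.92 tcp [517.9 -68.6 180.8] q [-0.36  0.07  1.76 -0.    1.31 -1.93] F [-0.9  0.9 -0.8] op 0.152
tool x [ 0.     1.    -0.001] y [ 0.004 -0.001 -1.   ] z [-1.     0.    -0.004]
shift tool mm [198.7  -6.3 -57.8] rot deg [ 0.2  -0.   -0.08]
```

View pics/w39.png

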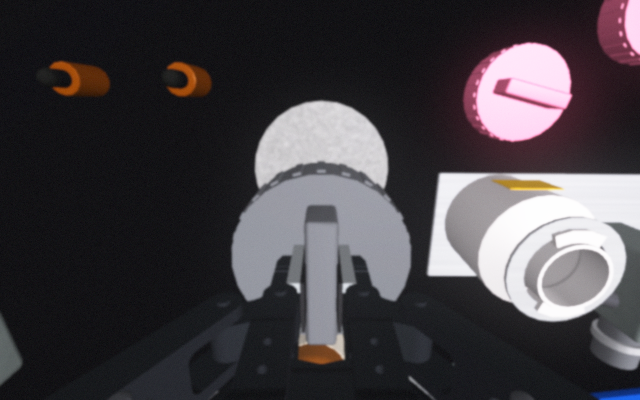

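```bash
python3 -m jog '[[15,-1,-4,0,0,0,1],[28,-1,-8,0,0,0,1],[28,-2,-8,0,0,0,1],[28,-2,-8,0,0,0,1],[28,0,-8,0,0,0,1],[28,0,-8,0,0,0,1],[28,0,-8,0,0,0,1],[15,0,-6,0,0,0,1]]';  python3 -m jog '[[0,0,0,0,-7,0,1],[0,0,0,0,-7,0,1],[0,0,0,0,-7,0,1],[0,0,0,0,-7,0,1],[0,0,0,0,-7,0,1],[0,0,0,0,-7,0,1],[0,0,0,0,-7,0,1],[0,0,0,0,-7,0,1]]'; python3 -m jog '[[0,0,0,0,-7,0,1],[0,0,0,0,-7,0,1],[0,0,0,0,-2,0,1],[0,0,0,0,0,0,1],[0,0,0,0,0,0,1]]'; python3 - <<'E'
from h import *
go([.5757,.1293,.14],[-.951,.309,0])
cv2.imwrite("pics/w40.png",camera("wrist"))
E
```

```text
time_s: 48.63
eef_pos: [0.5732, 0.1326, 0.182]
eef_rot: [0.501, -0.498, -0.499, 0.501]
wrist_force: [-0.2, -0.0, -0.9]
opening: 0.144
time_s: 49.3
eef_pos: [0.573, 0.1297, 0.1819]
eef_rot: [0.207, -0.203, -0.676, 0.677]
wrist_force: [0.3, 0.1, -1.7]
opening: 0.15
time_s: 49.72
eef_pos: [0.5735, 0.1297, 0.1828]
eef_rot: [0.113, -0.11, -0.698, 0.699]
wrist_force: [-0.0, -0.0, -0.4]
opening: 0.152
t49.72 tcp [573.5 129.7 182.8] q [ 0.02  0.22  1.58 -0.    1.34 -2.8 ] F [-0.  -0.  -0.4] op 0.152
tool x [-0.95   0.311  0.004] y [-0.004 -0.    -1.   ] z [-0.311 -0.95   0.001]
shift tool mm [-2.4 42.8 -0.4] rot deg [-0.08 -0.1   0.21]
```

View pics/w40.png

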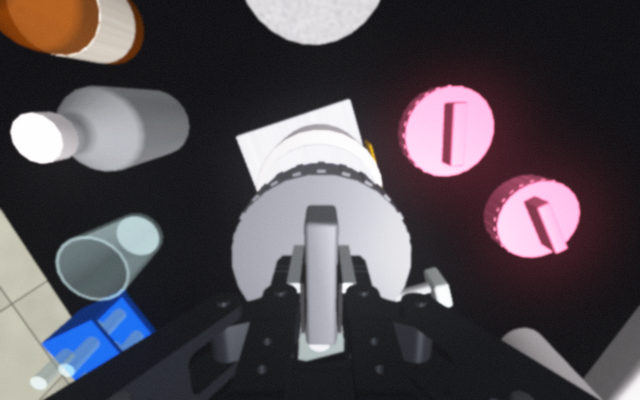

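```bash
python3 -m jog '[[-2.2,15,0,0,0,0.2,1],[0,15,0,0,0,0,1],[0,10,0,0,0,0,1],[0,0,0,0,0,0,1],[0,0,0,0,0,0,1]]'; python3 - <<'E'
from h import *
go([.5757,.1293,.1164],[-.951,.309,0])
E
```

```text
time_s: 50.18
eef_pos: [0.5762, 0.129, 0.1442]
eef_rot: [0.11, -0.111, -0.698, 0.699]
wrist_force: [-0.6, 0.2, -0.1]
opening: 0.15
t50.18 tcp [576.2 129.  144.2] q [ 0.02  0.26  1.62 -0.    1.26 -2.81] F [-0.6  0.2 -0.1] op 0.150
tool x [-0.951  0.31  -0.001] y [ 0.001 -0.001 -1.   ] z [-0.31  -0.951  0.001]
shift tool mm [ 0.6 27.8 -0.2] rot deg [-0.04 -0.04 -0.08]
```

```bash
python3 -m jog '[[0.5,8,0,0,0,0,1],[0,8,0,0,0,0,1],[0,0,0,0,0,0,1],[0,0,0,0,0,0,1]]'; python3 -m jog '[[0,4,0,0,0,0,1],[0,0,0,0,0,0,1],[0,0,0,0,0,0,1]]'; python3 -m jog '[[0,4,0,0,0,0,1],[0,0,0,0,0,0,1],[0,0,0,0,0,0,1]]'
```

```text
time_s: 50.52
eef_pos: [0.5761, 0.1292, 0.1285]
eef_rot: [0.11, -0.112, -0.698, 0.699]
wrist_force: [1.2, -0.6, -1.2]
opening: 0.151
time_s: 50.77
eef_pos: [0.5766, 0.1291, 0.1251]
eef_rot: [0.109, -0.112, -0.698, 0.699]
wrist_force: [-0.6, -0.5, -1.0]
opening: 0.15
time_s: 51.02
eef_pos: [0.5765, 0.1291, 0.1209]
eef_rot: [0.11, -0.112, -0.698, 0.699]
wrist_force: [-1.0, -0.4, -0.6]
opening: 0.15
```

```bash
python3 -m jog '[[0,3,0,0,0,0,1],[0,0,0,0,0,0,1],[0,3,0,0,0,0,1],[0,0,0,0,0,0,1]]'; python3 -m jog '[[0,3,0,0,0,0,1],[0,0,0,0,0,0,1],[0,3,0,0,0,0,1],[0,0,0,0,0,0,1],[0,0,0,0,0,0,1]]'
```

```text
time_s: 51.35
eef_pos: [0.577, 0.1291, 0.1152]
eef_rot: [0.109, -0.112, -0.698, 0.698]
wrist_force: [0.0, -0.8, 3.6]
opening: 0.149
time_s: 51.77
eef_pos: [0.5771, 0.1292, 0.1101]
eef_rot: [0.109, -0.112, -0.698, 0.699]
wrist_force: [-1.8, 0.2, 7.9]
opening: 0.156
```

```bash
python3 -m jog '[[0,2,0,0,0,0,1],[0,0,0,0,0,0,1],[0,0,0,0,0,0,1]]'; python3 - <<'E'
from h import *
o,r=state();print(o["torque"])
E
```

```text
time_s: 52.02
eef_pos: [0.5772, 0.1291, 0.1084]
eef_rot: [0.109, -0.112, -0.698, 0.699]
wrist_force: [-3.2, -0.8, 9.5]
opening: 0.147
t52.02 tcp [577.2 129.1 108.4] q [ 0.02  0.3   1.64 -0.    1.19 -2.81] F [-3.2 -0.8  9.5] op 0.147
tool x [-0.951  0.309 -0.005] y [ 0.005 -0.001 -1.   ] z [-0.309 -0.951 -0.   ]
[-0.00495448  0.64283202  0.0430881 ]
```

```bash
python3 -m jog '[[0.7,0.7,0,0,0,0,1],[0,0,0,0,0,0,1],[0,0,0,0,5,0,1],[0,0,0,0,5,0,1],[0,0,0,0,0,0,1]]'; python3 - <<'E'
from h import *
o,r=state();print(o["torque"])
E
```

```text
time_s: 52.43
eef_pos: [0.5772, 0.1292, 0.1082]
eef_rot: [-0.17, 0.175, 0.686, -0.686]
wrist_force: [-1.9, -0.0, 9.7]
opening: 0.148
t52.43 tcp [577.2 129.2 108.2] q [ 0.02  0.3   1.64 -0.    1.19 -2.63] F [-1.9 -0.   9.7] op 0.148
tool x [-0.881  0.474 -0.006] y [ 0.006 -0.001 -1.   ] z [-0.474 -0.881 -0.002]
[-0.00067485  0.45799585 -0.17736977]
```

```bash
python3 -m jog '[[0,0.4,0,0,6,0,1],[0,0,0,0,6,0,1],[0,0,0,0,6,0,1],[0,0,0,0,6,0,1],[0,0,0,0,0,0,1]]'; python3 - <<'E'
from h import *
o,r=state();print(o["torque"])
E
python3 -m jog '[[0,0,0,0,6,0,1],[0,0,0,0,6,0,1],[0,0,0,0,6,0,1],[0,0,0,0,6,0,1],[0,0,0,0,0,0,1]]'; python3 - <<'E'
from h import *
o,r=state();print(o["torque"])
E
```

```text
time_s: 52.85
eef_pos: [0.5772, 0.1293, 0.1079]
eef_rot: [-0.31, 0.314, 0.635, -0.634]
wrist_force: [-1.0, -1.1, 10.2]
opening: 0.147
t52.85 tcp [577.2 129.3 107.9] q [ 0.02  0.3   1.64 -0.    1.19 -2.21] F [-1.  -1.1 10.2] op 0.147
tool x [-0.611  0.791 -0.005] y [ 0.006 -0.001 -1.   ] z [-0.791 -0.611 -0.004]
[-4.19115706e-04  5.26757942e-01 -2.23773700e-01]
time_s: 53.27
eef_pos: [0.5771, 0.1294, 0.1078]
eef_rot: [-0.435, 0.439, 0.557, -0.555]
wrist_force: [-1.4, -0.2, 9.7]
opening: 0.148
t53.27 tcp [577.1 129.4 107.8] q [ 0.02  0.3   1.64 -0.    1.19 -1.79] F [-1.4 -0.2  9.7] op 0.148
tool x [-0.236  0.972 -0.002] y [ 0.006 -0.001 -1.   ] z [-0.972 -0.236 -0.005]
[-0.007077    0.45905467 -0.19965927]
```

```bash
python3 -m jog '[[0,0,0,0,5,0,1],[0,0,0,0,5,0,1],[0,0,0,0,0,0,1]]'; python3 - <<'E'
from h import *
o,r=state();print(o["torque"])
E
python3 -m jog '[[0,0,0,0,3,0,1],[0,0,0,0,0,0,1]]'; python3 - <<'E'
from h import *
o,r=state();print(o["torque"])
E
```

```text
time_s: 53.52
eef_pos: [0.577, 0.1293, 0.1077]
eef_rot: [-0.482, 0.485, 0.517, -0.515]
wrist_force: [-1.7, -0.9, 10.2]
opening: 0.152
t53.52 tcp [577.  129.3 107.7] q [ 0.02  0.3   1.64 -0.    1.19 -1.61] F [-1.7 -0.9 10.2] op 0.152
tool x [-0.065  0.998 -0.002] y [ 0.006 -0.001 -1.   ] z [-0.998 -0.065 -0.006]
[-0.05152994  0.54312285 -0.18108714]
time_s: 53.68
eef_pos: [0.5771, 0.1292, 0.1078]
eef_rot: [-0.494, 0.498, 0.505, -0.503]
wrist_force: [-2.2, 0.2, 10.6]
opening: 0.152
t53.68 tcp [577.1 129.2 107.8] q [ 0.02  0.3   1.64 -0.    1.19 -1.56] F [-2.2  0.2 10.6] op 0.152
tool x [-0.015  1.    -0.001] y [ 0.006 -0.001 -1.   ] z [-1.    -0.015 -0.006]
[-0.01692248  0.54631883  0.09448589]
```

```bash
python3 -m jog '[[0,0,0,0,2,0,1],[0,0,0,0,0,0,1]]'; python3 - <<'E'
from h import *
o,r=state();print(o["torque"])
E
python3 -m jog '[[0,0,0,0,2,0,1],[0,0,0,0,0,0,1]]'; python3 - <<'E'
from h import *
o,r=state();print(o["torque"])
E
```

```text
time_s: 53.85
eef_pos: [0.5771, 0.1293, 0.1078]
eef_rot: [-0.503, 0.507, 0.496, -0.494]
wrist_force: [-1.8, -0.4, 9.7]
opening: 0.153
t53.85 tcp [577.1 129.3 107.8] q [ 0.02  0.3   1.64 -0.    1.19 -1.53] F [-1.8 -0.4  9.7] op 0.153
tool x [ 0.019  1.    -0.001] y [ 0.006 -0.001 -1.   ] z [-1.     0.019 -0.006]
[-0.05662925  0.51633434  0.11010804]
time_s: 54.02
eef_pos: [0.5772, 0.1293, 0.1078]
eef_rot: [-0.511, 0.515, 0.488, -0.485]
wrist_force: [-1.2, -0.1, 9.2]
opening: 0.148
t54.02 tcp [577.2 129.3 107.8] q [ 0.02  0.3   1.64 -0.    1.19 -1.5 ] F [-1.2 -0.1  9.2] op 0.148
tool x [ 0.054  0.999 -0.001] y [ 0.006 -0.001 -1.   ] z [-0.999  0.054 -0.006]
[0.01606869 0.50001537 0.12217275]
```

```bash
python3 -m jog '[[0,0,0,0,2,0,1],[0,0,0,0,0,0,1],[0,0,0,0,0,0,1]]'; python3 - <<'E'
from h import *
o,r=state();print(o["torque"])
cv2.imwrite("pics/w41.png",camera("wrist"))
E
```

```text
time_s: 54.27
eef_pos: [0.5773, 0.1293, 0.1079]
eef_rot: [-0.52, 0.523, 0.479, -0.476]
wrist_force: [-0.6, -0.4, 9.8]
opening: 0.149
t54.27 tcp [577.3 129.3 107.9] q [ 0.02  0.3   1.64 -0.    1.19 -1.46] F [-0.6 -0.4  9.8] op 0.149
tool x [ 0.087  0.996 -0.001] y [ 0.006 -0.001 -1.   ] z [-0.996  0.087 -0.006]
[-0.06096512  0.49262492  0.05162122]
```

View pics/w41.png

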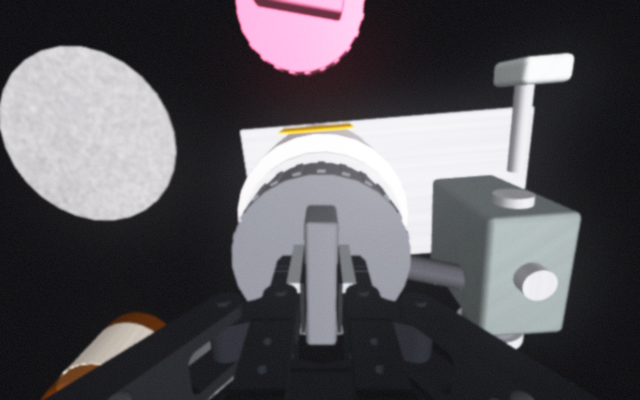

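```bash
python3 -m jog '[[0,0,0,0,2,0,1],[0,0,0,0,0,0,1],[0,0,0,0,0,0,1]]'; python3 - <<'E'
from h import *
o,r=state();print(o["torque"])
E
```

```text
time_s: 54.57
eef_pos: [0.5773, 0.1293, 0.1079]
eef_rot: [-0.528, 0.531, 0.47, -0.467]
wrist_force: [-1.8, 1.1, 10.1]
opening: 0.152
t54.57 tcp [577.3 129.3 107.9] q [ 0.02  0.3   1.64 -0.    1.19 -1.43] F [-1.8  1.1 10.1] op 0.152
tool x [ 0.122  0.993 -0.   ] y [ 0.006 -0.001 -1.   ] z [-0.993  0.122 -0.006]
[-0.02751108  0.45061055  0.02560029]
```

```bash
python3 -m jog '[[0,0,0,0,-3,0,1],[0,0,0,0,0,0,1],[0,-3,0,0,0,0,1],[0,-3,0,0,0,0,1],[0,-1.5,0,0,0,0,1],[0,0,0,0,0,0,1],[0,0,0,0,0,0,1]]'; python3 - <<'E'
from h import *
o,r=state();print(o["torque"])
E
```

```text
time_s: 55.15
eef_pos: [0.5771, 0.1294, 0.1143]
eef_rot: [-0.516, 0.519, 0.484, -0.481]
wrist_force: [2.5, 0.3, 4.2]
opening: 0.154
t55.15 tcp [577.1 129.4 114.3] q [ 0.02  0.29  1.64 -0.    1.2  -1.48] F [2.5 0.3 4.2] op 0.154
tool x [ 0.07   0.998 -0.   ] y [ 0.006 -0.001 -1.   ] z [-0.998  0.07  -0.006]
[ 0.18490097 -0.35486769 -0.04224196]
```

```bash
python3 -m jog '[[0,-1.5,0,0,0,0,1],[0,0,0,0,0,0,1],[0,0,0,0,0,0,1]]';python3 -m jog '[[0,-1,0,0,0,0,1],[0,0,0,0,0,0,1],[0,0,0,0,0,0,1]]'; python3 -m jog '[[0,-0.7,0,0,0,0,1],[0,0,0,0,0,0,1],[0,0,0,0,0,0,1]]'
```

```text
time_s: 55.4
eef_pos: [0.5764, 0.1293, 0.1152]
eef_rot: [-0.516, 0.519, 0.483, -0.481]
wrist_force: [1.8, 1.2, 3.8]
opening: 0.147
time_s: 55.65
eef_pos: [0.576, 0.1292, 0.1159]
eef_rot: [-0.516, 0.518, 0.483, -0.482]
wrist_force: [1.8, 0.1, 3.5]
opening: 0.151
time_s: 55.9
eef_pos: [0.5757, 0.1293, 0.1164]
eef_rot: [-0.516, 0.518, 0.483, -0.482]
wrist_force: [3.2, 0.1, 1.4]
opening: 0.15
```

```bash
python3 -m jog '[[0,-0.7,0,0,0,0,1],[0,0,0,0,0,0,1],[0,0,0,0,0,0,1]]';python3 -m jog '[[0,-0.7,0,0,0,0,1],[0,0,0,0,0,0,1],[0,0,0,0,0,0,1]]'
```

```text
time_s: 56.15
eef_pos: [0.5757, 0.1292, 0.1164]
eef_rot: [-0.516, 0.518, 0.483, -0.482]
wrist_force: [5.7, -1.1, -2.2]
opening: 0.148
time_s: 56.4
eef_pos: [0.5756, 0.1292, 0.1165]
eef_rot: [-0.516, 0.518, 0.483, -0.482]
wrist_force: [7.4, -0.2, -7.4]
opening: 0.148
```

```bash
python3 -m jog '[[0,1.2,0,0,0,0,1],[0,0,0,0,0,0,1],[0,0,0,0,0,0,1]]';python3 -m jog '[[0,0,0,0,0,0,-1],[0,0,0,0,0,0,-1],[0,0,0,0,0,0,-1],[0,0,0,0,0,0,-1],[0,0,0,0,0,0,-1],[0,0,0,0,0,0,-1],[0,0,0,0,0,0,-1]]'; python3 -m jog '[[0,-15,0,0,0,0,-1],[0,-30,0,0,-4,0,-1],[0,-35,0,0,0,0,-1],[0,-35,10,0,0,0,-1],[0,-35,30,0,0,0,-1],[0,0,30,0,0,0,-1],[0,0,0,0,0,0,-1],[0,0,0,0,0,0,-1]]'; python3 - <<'E'
from h import *
state()
m=camera_model("wrist");np.save("w42.npy",m["pose"])
a=camera("wrist");cv2.imwrite("pics/w42.png",a)
E
```

```text
time_s: 56.65
eef_pos: [0.5756, 0.1292, 0.1164]
eef_rot: [-0.516, 0.518, 0.483, -0.482]
wrist_force: [3.4, -1.2, -1.8]
opening: 0.149
time_s: 57.23
eef_pos: [0.5759, 0.1294, 0.1169]
eef_rot: [-0.516, 0.518, 0.483, -0.482]
wrist_force: [0.4, 0.3, -0.5]
opening: 0.996
time_s: 57.9
eef_pos: [0.5077, 0.1297, 0.264]
eef_rot: [-0.498, 0.501, 0.501, -0.499]
wrist_force: [0.3, 0.1, -0.4]
opening: 0.998
t57.90 tcp [507.7 129.7 264. ] q [ 0.02  0.01  1.65 -0.    1.47 -1.55] F [ 0.3  0.1 -0.4] op 0.998
tool x [-0.     1.    -0.001] y [ 0.005 -0.001 -1.   ] z [-1.    -0.    -0.005]
```

View pics/w42.png

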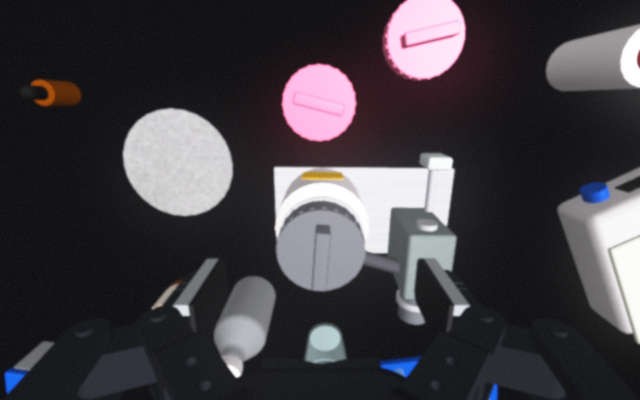

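```bash
python3 - <<'E'
import cv2
a=cv2.imread("pics/w42.png")[180:310,255:385]
cv2.imwrite("pics/w42c.png",cv2.resize(a,None,fx=5,fy=5,interpolation=cv2.INTER_CUBIC))
E
```

```text
(no output)
```

View pics/w42c.png

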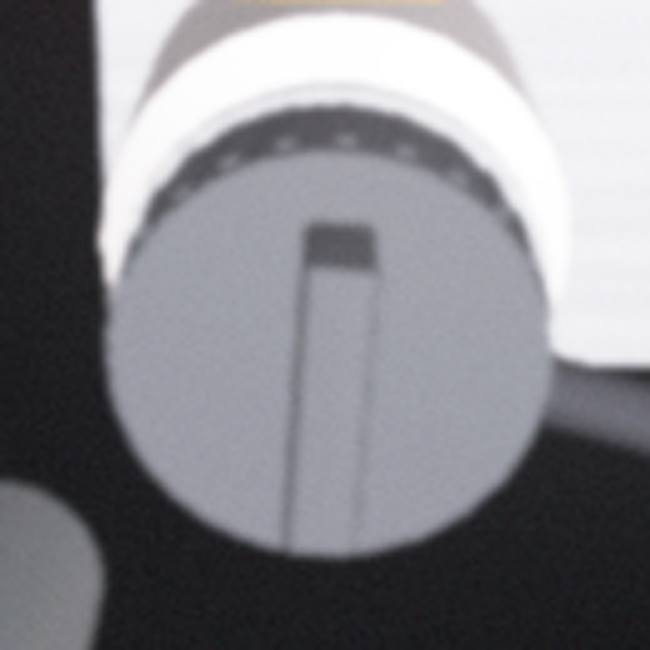

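```bash
python3 - <<'E'
from h import *
m=camera_model("wrist");m["pose"]=np.load("w42.npy")
f=lambda p,z:onz(m,p[0]/5+255,p[1]/5+180,z)*1000
W=[f(p,.176) for p in [(305,268),(377,270),(286,552),(357,554)]]
print(np.round(W,1)[:,:2].tolist(),np.mean(W,0)); d=(W[2]+W[3]-W[0]-W[1])/2;print(np.linalg.norm(d),np.degrees(np.arctan2(d[1],d[0])))
D=np.array([f(p,.152)[:2] for p in [(105,335),(551,335),(335,150),(150,225),(505,225),(165,480),(500,470),(420,545),(230,532)]])
s=np.linalg.lstsq(np.c_[2*D,np.ones(len(D))],(D**2).sum(1),rcond=None)[0];print(s[:2],np.sqrt(s[2]+s[:2]@s[:2]))
p=onz(m,434,160,.106)*1000;print("knob",p)
print([np.round(proj(m,[.497,.2556,.106]),1)])
go([.497,.2556,.120],[0,1,0])
E
```

```text
[[547.1, 124.8], [547.5, 137.7], [605.6, 120.9], [606.0, 134.4]] [576.54466611 129.48220099 176.        ]
58.68595819539451 -3.522433560132113
[577.1040608  129.05573739] 44.41785529058175
knob [493.18075109 248.33836494 106.        ]
[array([440.5, 163.6])]
t57.95 tcp [508.3 129.6 263.5] q [ 0.02  0.01  1.65 -0.    1.47 -1.55] F [-0.  -0.2 -0.5] op 1.007
tool x [ 0.     1.    -0.001] y [ 0.004 -0.001 -1.   ] z [-1.     0.    -0.004]
shift tool mm [126.2 143.3  11.9] rot deg [ 0.24 -0.   -0.06]
```

```bash
python3 -m jog '[[20,0,2,0,0,0,-1],[28,0,3,0,0,0,-1],[28,0,3,0,0,0,-1],[28,10,3,0,0,0,-1],[20,25,0,0,0,0,-1],[2,30,0,0,0,0,-1],[0,30,0,0,0,0,-1],[0,30,0,0,0,0,-1]]'; python3 -m jog '[[0,15,0,0,0,0,-1],[0,0,0,0,0,0,-1],[0,0,0,0,0,0,-1]]'; python3 - <<'E'
from h import *
go([.4972,.2556,.0415],[0,1,0])
m=camera_model("wrist");cv2.imwrite("pics/w43.png",camera("wrist"));print(proj(m,[.4972,.2556,.106]))
E
```

```text
time_s: 58.62
eef_pos: [0.498, 0.256, 0.1357]
eef_rot: [-0.499, 0.501, 0.5, -0.5]
wrist_force: [1.0, -0.9, 0.3]
opening: 0.998
time_s: 58.87
eef_pos: [0.4975, 0.2551, 0.1216]
eef_rot: [-0.5, 0.501, 0.499, -0.5]
wrist_force: [0.6, 0.7, 0.7]
opening: 1.004
t58.87 tcp [497.5 255.1 121.6] q [ 0.26  0.22  1.71 -0.    1.21 -1.31] F [0.6 0.7 0.7] op 1.004
tool x [ 0.     1.    -0.002] y [ 0.    -0.002 -1.   ] z [-1.  0. -0.]
shift tool mm [ 0.6 80.1  0.3] rot deg [ 0.   -0.03 -0.11]
[322.33895183 221.56714599]
```

View pics/w43.png

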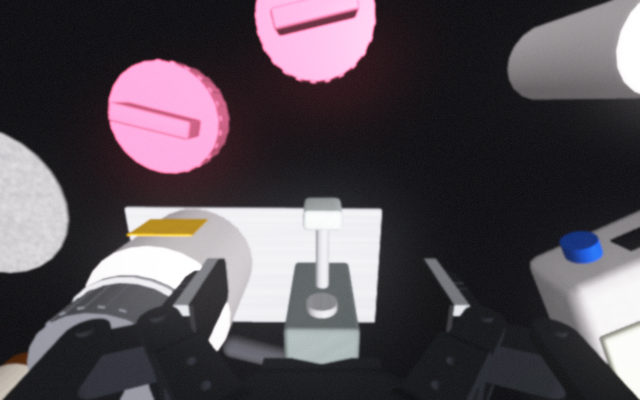

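```bash
python3 -m jog '[[0.5,20,0,0,0,0,-1],[0,30,0,0,0,0,-1],[0,20,0,0,0,0,-1],[0,9,0,0,0,0,-1],[0,0,0,0,0,0,-1],[0,0,0,0,0,0,-1]]'; python3 -m jog '[[0,0,0,0,0,0,1],[0,0,0,0,0,0,1],[0,0,0,0,0,0,1],[0,0,0,0,0,0,1],[0,0,0,0,0,0,1],[0,0,0,0,0,0,1],[0,0,0,0,0,0,1],[0,0,0,0,0,0,1]]';  python3 -m jog '[[0,0,-8,0,0,0,1],[0,0,-8,0,0,0,1],[0,0,-8,0,0,0,1],[0,0,-7,0,0,0,1],[0,0,0,0,0,0,1],[0,0,0,0,0,0,1]]'
```

```text
time_s: 59.42
eef_pos: [0.4993, 0.2561, 0.0455]
eef_rot: [-0.499, 0.502, 0.501, -0.499]
wrist_force: [0.3, -0.4, 1.0]
opening: 1.0
time_s: 60.08
eef_pos: [0.4985, 0.2559, 0.045]
eef_rot: [-0.499, 0.501, 0.501, -0.499]
wrist_force: [-2.0, -1.3, 5.9]
opening: 0.29
time_s: 60.58
eef_pos: [0.5284, 0.2557, 0.0449]
eef_rot: [-0.499, 0.501, 0.5, -0.5]
wrist_force: [-6.9, -2.6, 11.2]
opening: 0.288
```

```bash
python3 -m jog '[[0,0,-1.5,0,0,0,1],[0,0,0,0,0,0,1],[0,0,2,0,0,0,1],[0,0,0,0,0,0,1]]'; python3 -m jog '[[0,0,0,0,0,0,-1],[0,0,0,0,0,0,-1],[0,0,0,0,0,0,-1],[0,0,0,0,0,0,-1],[0,0,0,0,0,0,-1],[0,0,0,0,0,0,-1],[0,0,0,0,0,0,-1],[0,0,0,0,0,0,-1]]'; python3 -m jog '[[0,-15,0,0,0,0,-1],[0,-30,0,0,0,0,-1],[0,-35,0,0,0,0,-1],[0,-35,0,0,0,0,-1],[0,-35,0,0,0,0,-1],[0,-35,15,0,0,0,-1],[-20,-30,25,0,0,0,-1],[-20,0,25,0,0,0,-1]]'; python3 -m jog '[[0,0,0,0,0,0,-1],[0,0,0,0,0,0,-1],[0,0,0,0,0,0,-1]]'; python3 - <<'E'
from h import *
state();m=camera_model("wrist")
cv2.imwrite("pics/w44.png",camera("wrist"));cv2.imwrite("pics/s44.png",camera("side"))
print(proj(m,[.527,.2556,.106]),proj(m,[.497,.2556,.106]))
E
```

```text
time_s: 60.92
eef_pos: [0.5285, 0.2557, 0.0449]
eef_rot: [-0.499, 0.501, 0.5, -0.5]
wrist_force: [-3.4, -1.9, 7.7]
opening: 0.294
time_s: 61.58
eef_pos: [0.5286, 0.2558, 0.0442]
eef_rot: [-0.499, 0.501, 0.5, -0.499]
wrist_force: [-0.6, -0.8, -0.1]
opening: 1.001
time_s: 62.25
eef_pos: [0.467, 0.2179, 0.2646]
eef_rot: [-0.496, 0.503, 0.504, -0.496]
wrist_force: [1.0, 0.1, 1.0]
opening: 0.997
time_s: 62.5
eef_pos: [0.4644, 0.2171, 0.2577]
eef_rot: [-0.499, 0.501, 0.501, -0.499]
wrist_force: [-0.0, -0.5, -0.1]
opening: 1.001
t62.50 tcp [464.4 217.1 257.7] q [ 0.21 -0.01  1.69 -0.    1.46 -1.36] F [-0.  -0.5 -0.1] op 1.001
tool x [ 0.001  1.    -0.001] y [ 0.004 -0.001 -1.   ] z [-1.     0.001 -0.004]
[356.17834253 230.24558856] [357.06221997 204.47876369]
```

View pics/w44.png

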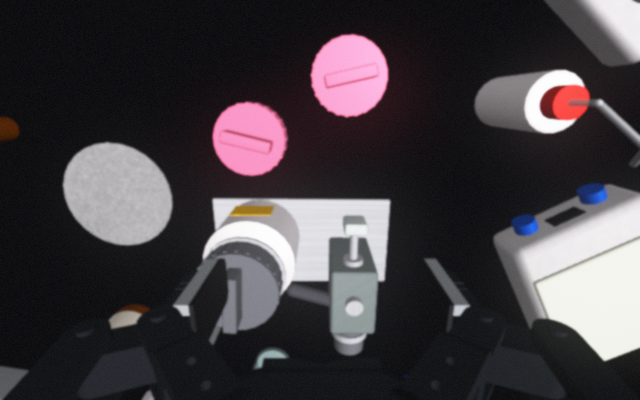

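View pics/s44.png

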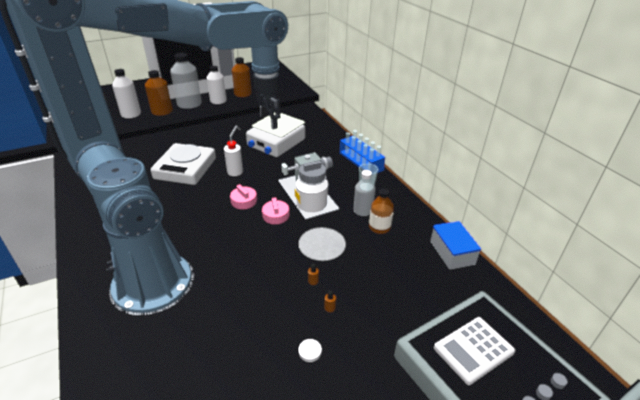

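```bash
python3 -c "from bench import hand_in; print(hand_in())"
```

```text
the job is handed in; nothing more can be done
None
```

I finished the whole sequence in order and handed the job in at about 62.5 s. No verdict was reported.

1. I pulled the damper knob out 30 mm to its stop.
2. I pressed the cap down, turned it 70 degrees to unlock it, and stood it on the mat.
3. I dropped all four pots into the canister.
4. I put the cap back and locked it.
5. I pushed the damper knob back to its home stop.

**Last checks**
- **Cap:** it stopped rising at the expected locked height when I pulled up on it with about 7 N. It sits about 1.5 mm from where it was first measured, and the wing is 3.5 degrees off the station's axis.
- **Damper:** the knob's pixel position matches its home position to within about 1 px.
- **Bench:** the side view shows no pots left on the bench. The other lab things look to be where they were; I judged that by eye and did not measure it.
- **Pots:** I saw pots lying inside through the mouth before closing it, but could not check each one with the cap on.

**What disagreed**
- **Fingertip position:** the real fingertips lie about 37 mm behind the reported TCP. My first grasp of the knob therefore closed on air above it. A touch on the knob's top (up to about 37 N) measured the offset, and I used it for every later move.
- **Cap stop:** when locking I felt no clear turning stop down to about -7 degrees. I turned back 3 degrees before letting the cap up, so its lock rests on the pull test and the pictures, not on a felt stop.

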